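# Load blood-grouping cards into the incubator

### The job

Take the clear hood off the card incubator and set it aside on the bench, then draw every card up out of the grey rack and slide each one fully down into a free pocket of the incubator, keeping the cards upright and leaving any cards that are already in it where they are. When all are in, put the hood back squarely over the block so that it sits fully down, and then press the start button. Leave the bottle and the jar alone.

Things in the scene. Friction and masses are not known exactly. Their poses are not given: they have to be found in the camera images.
- incubator: Fixed white incubator, 135 mm (x) by 340 mm (y, -130 to +210 mm). Origin: on the bench, under the centre of its aluminium block (96 x 215 mm, top 75 mm up) with six card pockets in a row along y, pitch 33 mm. A shoulder round the block, 63 mm up, carries the hood. At +y (from 125 mm) a grey panel 75 mm high with the start button.
- pocket0 (a point): Pocket 0 of the incubator block: centre of the pocket's floor, 35 mm above the bench and 40 mm below the block's top. The pocket is 58 mm along x by 11 mm along y (axes of the incubator), its mouth rounded by 3 mm. A card standing in it sticks out 35 mm above the block.
- pocket1 (a point): Pocket 1 of the incubator block: centre of the pocket's floor, 35 mm above the bench and 40 mm below the block's top. The pocket is 58 mm along x by 11 mm along y (axes of the incubator), its mouth rounded by 3 mm. A card standing in it sticks out 35 mm above the block.
- pocket2 (a point): Pocket 2 of the incubator block: centre of the pocket's floor, 35 mm above the bench and 40 mm below the block's top. The pocket is 58 mm along x by 11 mm along y (axes of the incubator), its mouth rounded by 3 mm. A card standing in it sticks out 35 mm above the block.
- pocket3 (a point): Pocket 3 of the incubator block: centre of the pocket's floor, 35 mm above the bench and 40 mm below the block's top. The pocket is 58 mm along x by 11 mm along y (axes of the incubator), its mouth rounded by 3 mm. A card standing in it sticks out 35 mm above the block.
- pocket4 (a point): Pocket 4 of the incubator block: centre of the pocket's floor, 35 mm above the bench and 40 mm below the block's top. The pocket is 58 mm along x by 11 mm along y (axes of the incubator), its mouth rounded by 3 mm. A card standing in it sticks out 35 mm above the block.
- pocket5 (a point): Pocket 5 of the incubator block: centre of the pocket's floor, 35 mm above the bench and 40 mm below the block's top. The pocket is 58 mm along x by 11 mm along y (axes of the incubator), its mouth rounded by 3 mm. A card standing in it sticks out 35 mm above the block.
- hood: Loose clear hood, grey trim, 114 (x) x 233 (y) x 56 mm high, open below, walls 3 mm, 0.25 kg. Origin: centre of its lower rim. At first it sits over the block on the shoulder (63 mm up), 6 mm play all round. Grey bridge handle on top: bar 100 mm along y, 14 mm thick in x, from 80 to 92 mm above the origin, on posts 12 mm wide at y = +-44 mm. Both ways round are equivalent.
- rack: Loose grey plastic rack, about 0.9 kg, 85 mm (x) by 182 mm (y) by 43 mm high. Origin: centre of its underside. Five slots along y at -66, -33, 0, 33 and 66 mm, each 57 mm (x) by 10 mm (y), floor 8 mm above the origin; a card standing in one sticks out 40 mm above the rack. Some slots are empty.
- card_a: A blood-grouping card, a flat upright plate 54 mm wide (its x), 8 mm thick (its y), 75 mm tall (its z), 25 g; white header with foil top edge, clear lower part with six gel columns. Origin: centre of its bottom edge. The two ways round are equivalent. At first it stands in a slot of the rack (or is absent).
- card_b: A blood-grouping card, a flat upright plate 54 mm wide (its x), 8 mm thick (its y), 75 mm tall (its z), 25 g; white header with foil top edge, clear lower part with six gel columns. Origin: centre of its bottom edge. The two ways round are equivalent. At first it stands in a slot of the rack (or is absent).
- card_c: A blood-grouping card, a flat upright plate 54 mm wide (its x), 8 mm thick (its y), 75 mm tall (its z), 25 g; white header with foil top edge, clear lower part with six gel columns. Origin: centre of its bottom edge. The two ways round are equivalent. At first it stands in a slot of the rack (or is absent).
- card_d: A blood-grouping card, a flat upright plate 54 mm wide (its x), 8 mm thick (its y), 75 mm tall (its z), 25 g; white header with foil top edge, clear lower part with six gel columns. Origin: centre of its bottom edge. The two ways round are equivalent. At first it stands in a slot of the rack (or is absent).
- card_e: A blood-grouping card, a flat upright plate 54 mm wide (its x), 8 mm thick (its y), 75 mm tall (its z), 25 g; white header with foil top edge, clear lower part with six gel columns. Origin: centre of its bottom edge. The two ways round are equivalent. At first it stands in a slot of the rack (or is absent).
- old_a: A blood-grouping card, a flat upright plate 54 mm wide (its x), 8 mm thick (its y), 75 mm tall (its z), 25 g; white header with foil top edge, clear lower part with six gel columns. Origin: centre of its bottom edge. The two ways round are equivalent. It is already in a pocket of the incubator at the start (or is absent) and is to stay there.
- old_b: A blood-grouping card, a flat upright plate 54 mm wide (its x), 8 mm thick (its y), 75 mm tall (its z), 25 g; white header with foil top edge, clear lower part with six gel columns. Origin: centre of its bottom edge. The two ways round are equivalent. It is already in a pocket of the incubator at the start (or is absent) and is to stay there.
- old_c: A blood-grouping card, a flat upright plate 54 mm wide (its x), 8 mm thick (its y), 75 mm tall (its z), 25 g; white header with foil top edge, clear lower part with six gel columns. Origin: centre of its bottom edge. The two ways round are equivalent. It is already in a pocket of the incubator at the start (or is absent) and is to stay there.
- start (a joint): Start button: 0 released, 0.006 m fully pressed (downward); springs back; fully down takes 5 N.
- start_top (a point): Centre of the top face of the round grey start button (28 mm across, in a black housing) on the incubator's panel; it is pressed straight down.
- bottle: Bystander: white bottle, 60 mm across, 150 mm high. Origin: centre of its underside.
- jar: Bystander: amber jar, 60 mm across, 70 mm high. Origin: centre of its underside.

How it is judged:
On the way, in this order (a step that is already met when the one before it is completed fails the run):
1. the hood has been set down level on the bench beside the incubator (height (world z) of hood below 0.015 m and angle between hood's own z axis and vertical below 0.1 rad), for 0.2 s.
2. every card from the rack stands fully down in a pocket of the incubator (z of card_a in the frame of incubator between 0.03 and 0.04 m and x of card_a in the frame of incubator between -0.008 and 0.008 m and y of card_a in the frame of incubator between -0.095 and 0.095 m and angle between each of card_a, card_b, card_c, card_d, card_e's own z axis and vertical below 0.2 rad and z of card_b in the frame of incubator between 0.03 and 0.04 m and x of card_b in the frame of incubator between -0.008 and 0.008 m and y of card_b in the frame of incubator between -0.095 and 0.095 m and z of card_c in the frame of incubator between 0.03 and 0.04 m and x of card_c in the frame of incubator between -0.008 and 0.008 m and y of card_c in the frame of incubator between -0.095 and 0.095 m and z of card_d in the frame of incubator between 0.03 and 0.04 m and x of card_d in the frame of incubator between -0.008 and 0.008 m and y of card_d in the frame of incubator between -0.095 and 0.095 m and z of card_e in the frame of incubator between 0.03 and 0.04 m and x of card_e in the frame of incubator between -0.008 and 0.008 m and y of card_e in the frame of incubator between -0.095 and 0.095 m), for 0.2 s.
3. the hood sits squarely and fully down over the block again (z of hood in the frame of incubator between 0.059 and 0.067 m and horizontal distance between hood and incubator below 0.012 m and angle between hood's own z axis and vertical below 0.06 rad and angle between the x axis of hood and the x axis of incubator, either way round below 0.12 rad), for 0.2 s.
4. the start button is pressed with the hood on (all of step 3 and value of joint start above 0.004 m), for 0.02 s.
At the end, for the whole second after the job is handed in: All cards, old and new, stand upright in incubator pockets (bottom within 5 mm of the floor, tilt under 0.2 rad); the hood sits on its shoulder (height within 4 mm, centre 12 mm, level 0.06 rad, square 0.12 rad); the button was pressed and is released; all is at rest (all of step 2 and all of step 3 and linear speed of each of card_a, card_b, card_c, card_d, card_e, hood below 0.02 m/s and z of old_a in the frame of incubator between 0.03 and 0.04 m and x of old_a in the frame of incubator between -0.008 and 0.008 m and y of old_a in the frame of incubator between -0.095 and 0.095 m and angle between each of old_a, old_b, old_c's own z axis and vertical below 0.2 rad and z of old_b in the frame of incubator between 0.03 and 0.04 m and x of old_b in the frame of incubator between -0.008 and 0.008 m and y of old_b in the frame of incubator between -0.095 and 0.095 m and z of old_c in the frame of incubator between 0.03 and 0.04 m and x of old_c in the frame of incubator between -0.008 and 0.008 m and y of old_c in the frame of incubator between -0.095 and 0.095 m and value of joint start below 0.002 m); the robot touches nothing.
It fails at once if a card is tipped over (more than 0.7 rad from upright) (angle between any of card_a, card_b, card_c, card_d, card_e, old_a, old_b, old_c's own z axis and vertical above 0.7 rad).
It fails at once if a card already in the incubator is drawn out (moved more than 20 mm) (distance of any of old_a, old_b, old_c from where it was at the start of the episode above 0.02 m).
It fails at once if the bottle or jar is moved more than 50 mm or tipped (distance of any of bottle, jar from where it was at the start of the episode above 0.05 m or angle between any of bottle, jar's own z axis and vertical above 0.5 rad).
Of card_a, card_b, card_c, card_d, card_e only 2 to 4 are there at a start; the rules pass over those that are not, and their reading is None.
Of old_a, old_b, old_c only 1 to 2 are there at a start; the rules pass over those that are not, and their reading is None.
At some moment in a run one of hood may be knocked a few centimetres aside while the robot is not near it.
It also fails if it takes over 210 s, if anything falls off the work surface, if the arm or the gripper's body presses on something with over 40 N, if the wrist force passes 120 N, or if a joint passes its speed limit or range.

### The arm

A 7-joint arm with a two-finger parallel gripper is mounted at the origin on the work surface. World frame = base frame: x ahead of the robot, y to its left, z up, the work surface at z = 0. Lengths are in m, angles in rad, forces in N, time in s.
With the tool pointing down it reaches from about 0.425 to 1.025 m from the base axis. Payload 9.4 kg.
Tool frame: the origin (TCP) lies on the centre line of the jaws, within the pads' length; the fingertips stand 22 mm ahead of it and the grasp point (between the pads) lies 3 mm ahead of it; z points along the fingers, y is the direction in which the jaws open and shut (so a half turn about z gives the same grasp; the last joint's range is limited). The gripper opens to 93 mm and grips with 3 to 60 N. Pads are 15 mm wide; open, the fingers measure 128 mm over their backs; the gripper's body (75 mm by 188 mm) begins 65 mm behind the grasp point.
Start: joints at [1.091, 0.599, -0.003, 1.599, 0.002, 0.943, -0.08], TCP at [0.284, -0.667, 0.241] pointing down, gripper open.
Joint ranges: [-2.57, 2.57], [-0.35, 1.97], [-1.29, 1.29], [0.11, 2.56], [-1.05, 4.19], [0.11, 1.86], [-2.63, 2.63]. Speed limits (rad/s): [2.22, 2.22, 3.01, 3.01, 3.14, 3.14, 3.14].

### API

Orientations are given as [roll, pitch, yaw] about the fixed x, y, z axes, in that order (R = Rz(yaw) Ry(pitch) Rx(roll)).
In Python, from workcell import ctrl, optics gives the robot as it stands.
- The arm moves only by the shell command python3 -m inch 'ROWS' [FORCE]. ROWS is JSON, a list of rows, each an object of numbers: "dx", "dy", "dz": the shift along the tool's x, y, z in cm; "ax", "ay", "az": the turn, a rotation vector about the tool's x, y, z in rad; "claw": the gripper's target within -1 to 1 (fully open at 1, half-way at 0, shut at -1). A call has 1 to 8 rows; each row is the pose to reach, as a shift and turn from the pose commanded when the call began, along the tool's axes at that moment; what a row does not reach only later rows make up. A row lasts 1/10 s, in which the tool goes at most 50 mm and 8.59 degrees, less where a joint would pass 70% of its speed; a pose out of reach is approached as far as the arm can. A call with a gripper value outside its range is refused whole. The fingers move at their own pace and stop on an object; FORCE is the grip in N (left out, the last holds). Time passes only in rows, so rows that repeat a pose let the fingers close. It gives the time, the measured TCP pose, the force and the opening at its end, in the units of the state.
- ctrl.get_obs(): the state, without advancing time (a new reading comes with each control period).
- optics.capture(name): name is "side" or "top" or "wrist"; returns (picture, depth): 420x560x3 uint8, blue, green, red; 420x560 float32, m along the optical axis (not along the pixel's ray), 0 where there is no reading.
- optics.camera_model(name): a dict with "K" (3x3 intrinsics, pixels), "world_to_cam" (4x4, takes a point from world to camera coordinates); the wrist camera has in their place "hand_eye" (4x4, takes a point from camera to tool coordinates, whose origin is the TCP and whose axes are the flange's). Camera axes: x right, y up, looking along -z (the intrinsics and any distortion apply to the point x, -y, -z); pixel columns grow to the right and rows downward; lengths in m; the calibration is good to about 2 mm. A picture is of the moment at which its call begins: read the wrist's pose just before it. camera_model takes no time and is no camera call.
- ctrl.sign_off(): hands the job in, once; it reports no verdict.
Trained networks look in the newest picture that a camera, given by its name, has taken for a name from the list of things; names that differ only in an ending like _2 or _b are one class to them, and where a whole thing is asked for, a point or a joint stands for the part that bears it (a point fixed in the world has none). Each returns a list of dicts, best first, with "confidence" (0 to 1); they miss things now and then, are a little off and sometimes report something else, mostly with a low value. They report only what shows in the picture. A call takes as long as a camera call.
- optics.find_in(camera, name): "bbox" ([centre column, centre row, width, height] in pixels, round what is visible of it).
- optics.regions_of(camera, name): "pixels" (420x560 bool, what is visible of it) and "bbox" ([centre column, centre row, width, height] in pixels, round what is visible of it).
The state is a dict: "clock": time; "q": joint angles; "dq": joint speeds; "joint_efforts": joint torques, N m; "tcp_pos": TCP position; "eef_rot": TCP orientation; "ft_force": force on the tool from outside, world axes, zero at the start; "torque": the same for the moment, N m; "width": finger opening in m.
Only numpy, scipy, OpenCV 4.12 (cv2) and the standard library are available. Lean on these libraries where they do the work, as an engineer would, in place of code of your own. Each camera call takes 0.05 s, during which the arm holds its last target. There are 200 camera calls.

## Working session

There is one attempt and no reset: what is moved stays moved. The work goes in short steps, Python scripts to look and compute and a shell command to move; the robot and the scene stay as the last step left them, time stands still between calls to the robot, and variables do not carry over. Pictures are saved under pics/ and viewed, about 12 in all and at most 16, crops included, and the job is handed in when it is done.

```bash
ls; mkdir -p pics; cat > h.py <<'E'
import numpy as np, cv2
from workcell import ctrl, optics
from scipy.spatial.transform import Rotation as R
def world_pts(name, depth, mask=None, tcp=None):
    m=optics.camera_model(name); K=np.array(m["K"])
    v,u=np.nonzero((depth>0) if mask is None else (mask&(depth>0)))
    d=depth[v,u]
    pc=np.stack([(u-K[0,2])/K[0,0]*d,-(v-K[1,2])/K[1,1]*d,-d],1)
    if name=="wrist":
        H=np.array(m["hand_eye"]); p=pc@H[:3,:3].T+H[:3,3]
        o=tcp; Rt=R.from_euler("xyz",o["eef_rot"]).as_matrix()
        return p@Rt.T+np.array(o["tcp_pos"]),u,v
    W=np.linalg.inv(np.array(m["world_to_cam"]))
    return pc@W[:3,:3].T+W[:3,3],u,v
E
python3 - <<'E'
from h import *
for n in ("top","side"):
    p,d=optics.capture(n); cv2.imwrite(f"pics/{n}0.png",p); np.save(f"{n}0.npy",d)
    m=optics.camera_model(n); print({k:np.round(v,3).tolist() if not isinstance(v,str) else v for k,v in m.items()})
    for t in ("incubator","hood","rack","card_a","bottle","jar","start_top"):
        for r in optics.regions_of(n,t)[:7]:
            w,u,v=world_pts(n,d,r["pixels"])
            print(n,t,round(r["confidence"],2),np.round(r["bbox"]),np.round(np.median(w,0),3) if len(w) else 0, np.round(np.percentile(w,[2,98],axis=0),3).tolist() if len(w) else 0)
print(ctrl.get_obs())
E
```

```text
pics
{'K': [[462.147, 0.0, 271.729], [0.0, 462.147, 206.546], [0.0, 0.0, 1.0]], 'world_to_cam': [[-0.016, -1.0, -0.019, 0.127], [0.991, -0.018, 0.13, -0.551], [-0.13, -0.016, 0.991, -1.404], [0.0, 0.0, 0.0, 1.0]]}
top incubator 0.94 [244. 201. 115.  54.] [0.541 0.309 0.072] [[0.494, 0.036, 0.002], [0.629, 0.373, 0.097]]
top incubator 0.17 [200. 208.   8.   6.] [0.547 0.328 0.096] [[0.534, 0.317, 0.088], [0.56, 0.341, 0.102]]
top hood 0.57 [256. 197.  82.  45.] [0.568 0.163 0.118] [[0.512, 0.051, 0.064], [0.63, 0.275, 0.155]]
top hood 0.43 [384. 191.   9.  19.] [ 0.585 -0.228  0.073] [[0.564, -0.234, 0.038], [0.608, -0.225, 0.086]]
top rack 0.59 [361. 197.  63.  34.] [ 0.575 -0.159  0.041] [[0.535, -0.255, 0.002], [0.623, -0.075, 0.06]]
top card_a 0.46 [355. 197.   7.  20.] [ 0.575 -0.131  0.078] [[0.55, -0.145, 0.031], [0.601, -0.126, 0.086]]
top bottle 0.64 [289. 143.  20.  25.] [0.74  0.067 0.1  ] [[0.724, 0.039, 0.011], [0.771, 0.094, 0.152]]
top jar 0.87 [144. 267.  24.  21.] [0.372 0.503 0.067] [[0.348, 0.483, 0.017], [0.397, 0.533, 0.074]]
top jar 0.47 [244. 203. 117.  52.] [0.
[... 1131 characters left out ...]
]]
{'clock': 0.8, 'q': array([ 1.09130263,  0.59927494, -0.00249554,  1.59941818,  0.00177765,
        0.9429123 , -0.07980637]), 'dq': array([-5.44185673e-04,  5.31045313e-04,  8.67801453e-04, -4.41505840e-05,
       -4.85147233e-06,  3.68602043e-04,  1.33305253e-03]), 'joint_efforts': array([-1.10636625e-03, -7.64740849e+01,  1.49528906e+00, -2.52695131e+01,
       -5.24635403e-02,  1.03360269e-02,  6.47247316e-05]), 'tcp_pos': array([ 0.28418279, -0.66696669,  0.2406294 ]), 'eef_rot': array([-3.14158456e+00,  3.17380715e-05,  4.02792276e-01]), 'ft_force': array([ 0.03002004,  0.43869194, -0.31242818]), 'torque': array([ 0.03568813, -0.04456518,  0.01925787]), 'width': 0.09291442025539463}
```

```bash
python3 - <<'E'
from h import *
a=cv2.imread("pics/top0.png")[120:300,110:430]; a=cv2.resize(a,None,fx=2.5,fy=2.5,interpolation=cv2.INTER_CUBIC); cv2.imwrite("pics/c1.png",a[:,:800])
a=cv2.imread("pics/side0.png")[120:380,180:400]; a=cv2.resize(a,None,fx=2.3,fy=2.3,interpolation=cv2.INTER_CUBIC); cv2.imwrite("pics/c2.png",a)
# geometry: points above thresholds
for n in("top","side"):
    d=np.load(n+"0.npy"); w,u,v=world_pts(n,d)
    def rect(sel,l):
        q=w[sel][:,:2].astype(np.float32)
        if len(q)>5: print(n,l,len(q),[np.round(x,3) for x in cv2.minAreaRect(q)])
    I=(abs(w[:,0]-.57)<.1)
    rect(I&(w[:,1]>.06)&(w[:,1]<.27)&(w[:,2]>.143)&(w[:,2]<.165),"handle")
    rect(I&(w[:,1]>0)&(w[:,1]<.4)&(w[:,2]>.068)&(w[:,2]<.13),"inc+hood")
    rect(I&(w[:,1]>-.3)&(w[:,1]<-.03)&(w[:,2]>.036)&(w[:,2]<.050),"rack")
    s=I&(w[:,1]>-.3)&(w[:,1]<-.03)&(w[:,2]>.06)&(w[:,2]<.1)
    h,e=np.histogram(w[s][:,1],bins=np.arange(-.3,-.03,.005)); print([(round(float(b),3),int(c)) for b,c in zip(e,h) if c])
E
```

```text
top handle 178 [array([0.574, 0.163]), array([0.014, 0.099]), np.float64(3.615)]
top inc+hood 4190 [array([0.571, 0.204]), array([0.136, 0.338]), np.float64(4.026)]
top rack 1130 [array([ 0.581, -0.165]), array([0.082, 0.184]), np.float64(7.153)]
[(-0.24, 5), (-0.235, 28), (-0.23, 40), (-0.225, 6), (-0.21, 1), (-0.205, 13), (-0.2, 37), (-0.195, 26), (-0.14, 9), (-0.135, 35), (-0.13, 28)]
side handle 154 [array([0.577, 0.16 ]), array([0.014, 0.101]), np.float64(4.054)]
side inc+hood 3329 [array([0.573, 0.209]), array([0.135, 0.334]), np.float64(3.984)]
side rack 1685 [array([ 0.584, -0.166]), array([0.081, 0.186]), np.float64(6.78)]
[(-0.245, 3), (-0.24, 94), (-0.235, 96), (-0.23, 22), (-0.21, 31), (-0.205, 126), (-0.2, 46), (-0.195, 8), (-0.145, 29), (-0.14, 116), (-0.135, 47), (-0.13, 6)]
```

View pics/c1.png

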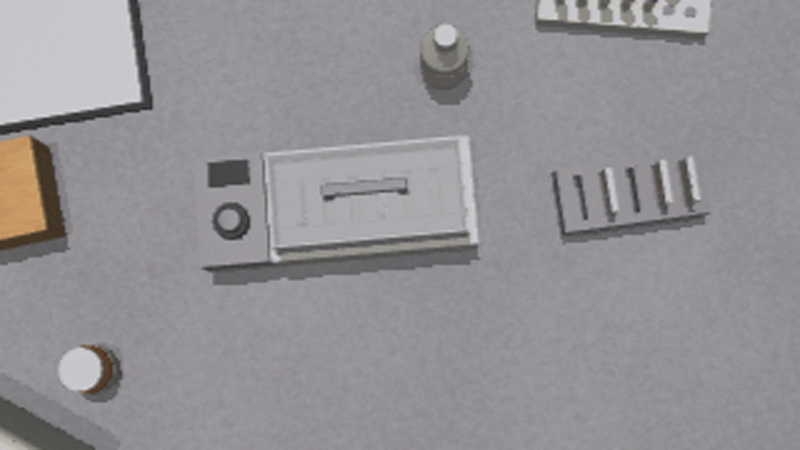

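View pics/c2.png

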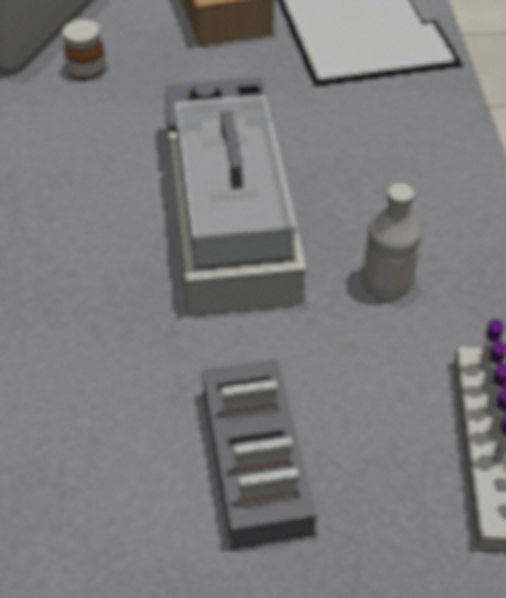

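Two pictures viewed. The rack holds three cards, in slots −66, −33 and +33. The hood is on, with its handle at about (0.575, 0.162) and yaw about 4°. The bench in front of the incubator (x≈0.43) is free. First move: rise and travel towards the incubator.

```bash
cat > go.py <<'E'
import sys
from h import *
o=ctrl.get_obs(); x,y,z,yaw=map(float,sys.argv[1:5])
Rt=R.from_euler("xyz",o["eef_rot"]); d=Rt.inv().apply(np.array([x,y,z])-o["tcp_pos"])*100
rv=(Rt.inv()*R.from_euler("xyz",[np.pi,0,yaw])).as_rotvec()
print("d",np.round(d,2),"rv",np.round(rv,3),"F",np.round(o["ft_force"],1),"w",round(o["width"],4),"t",o["clock"],"p",np.round(o["tcp_pos"],4),np.round(o["eef_rot"],3))
E
M='{"dx":26,"dy":-28.5,"dz":-8,"az":-1.2,"claw":1}'
python3 -m inch '[{"dx":26,"dy":-28.5,"dz":-8,"az":-1.2,"claw":1},{"dx":26,"dy":-28.5,"dz":-8,"az":-1.2,"claw":1},{"dx":26,"dy":-28.5,"dz":-8,"az":-1.2,"claw":1},{"dx":26,"dy":-28.5,"dz":-8,"az":-1.2,"claw":1},{"dx":26,"dy":-28.5,"dz":-8,"az":-1.2,"claw":1},{"dx":26,"dy":-28.5,"dz":-8,"az":-1.2,"claw":1},{"dx":26,"dy":-28.5,"dz":-8,"az":-1.2,"claw":1},{"dx":26,"dy":-28.5,"dz":-8,"az":-1.2,"claw":1}]'; python3 go.py 0.575 0.162 0.33 1.64
```

```text
d [ 59.25 -64.86  -8.94] rv [-0.     0.    -1.237] F [ 0.   0.4 -0.3] w 0.0929 t 0.8 p [ 0.2842 -0.667   0.2406] [-3.142  0.     0.403]invalid input
```

```bash
python3 -m inch '[{"dx":0,"dy":0,"dz":-5,"ax":0,"ay":0,"az":-0.1,"claw":1}]'; python3 -m inch '[{"dx":0,"dy":0,"dz":-3,"az":-0.1},{"dx":0,"dy":0,"dz":-3,"az":-0.1}]'
```

```text
clock: 0.9
tcp_pos: [0.2832, -0.6641, 0.2845]
eef_rot: [-3.13, -0.0, 0.504]
ft_force: [0.8, -0.6, -0.5]
width: 0.0929invalid input
```

```bash
python3 -m inch '[{"dx":0,"dy":0,"dz":-3,"ax":0,"ay":0,"az":-0.1,"claw":1},{"dx":0,"dy":0,"dz":-3,"ax":0,"ay":0,"az":-0.1,"claw":1}]'; echo; python3 go.py 0.575 0.162 0.33 1.64
```

```text
clock: 1.1
tcp_pos: [0.2849, -0.6689, 0.326]
eef_rot: [3.134, 0.001, 0.605]
ft_force: [0.2, -0.3, -0.5]
width: 0.093

d [ 71.14 -51.8   -0.9 ] rv [ 0.007  0.005 -1.035] F [ 0.2 -0.3 -0.5] w 0.093 t 1.1 p [ 0.2849 -0.6689  0.326 ] [3.134e+00 1.000e-03 6.050e-01]
```

All keys are required in every row. Moving on.

```bash
python3 -m inch '[{"dx":31,"dy":-22,"dz":0,"ax":0,"ay":0,"az":-1.04,"claw":1},{"dx":31,"dy":-22,"dz":0,"ax":0,"ay":0,"az":-1.04,"claw":1},{"dx":31,"dy":-22,"dz":0,"ax":0,"ay":0,"az":-1.04,"claw":1},{"dx":31,"dy":-22,"dz":0,"ax":0,"ay":0,"az":-1.04,"claw":1},{"dx":31,"dy":-22,"dz":0,"ax":0,"ay":0,"az":-1.04,"claw":1},{"dx":31,"dy":-22,"dz":0,"ax":0,"ay":0,"az":-1.04,"claw":1},{"dx":31,"dy":-22,"dz":0,"ax":0,"ay":0,"az":-1.04,"claw":1},{"dx":31,"dy":-22,"dz":0,"ax":0,"ay":0,"az":-1.04,"claw":1}]'; echo; python3 go.py 0.575 0.162 0.33 1.64
```

```text
clock: 1.9
tcp_pos: [0.4156, -0.3062, 0.3204]
eef_rot: [3.141, -0.001, 1.65]
ft_force: [-0.1, -1.0, -0.9]
width: 0.093

d [45.41 19.59 -0.91] rv [ 0.    -0.001  0.01 ] F [-0.1 -1.  -0.9] w 0.093 t 1.9 p [ 0.4156 -0.3062  0.3204] [ 3.141e+00 -1.000e-03  1.650e+00]
```

```bash
python3 -m inch '[{"dx":34,"dy":15,"dz":-1,"ax":0,"ay":0,"az":0,"claw":1},{"dx":34,"dy":15,"dz":-1,"ax":0,"ay":0,"az":0,"claw":1},{"dx":34,"dy":15,"dz":-1,"ax":0,"ay":0,"az":0,"claw":1},{"dx":34,"dy":15,"dz":-1,"ax":0,"ay":0,"az":0,"claw":1},{"dx":34,"dy":15,"dz":-1,"ax":0,"ay":0,"az":0,"claw":1},{"dx":34,"dy":15,"dz":-1,"ax":0,"ay":0,"az":0,"claw":1},{"dx":34,"dy":15,"dz":-1,"ax":0,"ay":0,"az":0,"claw":1},{"dx":34,"dy":15,"dz":-1,"ax":0,"ay":0,"az":0,"claw":1}]'; echo; python3 go.py 0.575 0.162 0.33 1.64
python3 - <<'E'
from h import *
o=ctrl.get_obs(); p,d=optics.capture("wrist"); cv2.imwrite("pics/w1.png",p)
w,u,v=world_pts("wrist",d,None,o)
s=(w[:,2]>.14)&(w[:,2]<.17)&(abs(w[:,0]-.57)<.1)&(abs(w[:,1]-.16)<.1)
print(s.sum(),np.round(np.percentile(w[s],[1,50,99],axis=0),3).tolist())
if s.sum()>5: print(cv2.minAreaRect(w[s][:,:2].astype(np.float32)))
print(np.round(np.percentile(w,[1,50,99],axis=0),3).tolist())
E
```

```text
clock: 2.7
tcp_pos: [0.5406, 0.0449, 0.3305]
eef_rot: [3.141, -0.002, 1.647]
ft_force: [-0.5, -0.4, 0.0]
width: 0.0928

d [11.41  4.32  0.08] rv [ 0.001 -0.002  0.007] F [-0.5 -0.4  0. ] w 0.0928 t 2.7 p [0.5406 0.0449 0.3305] [ 3.141e+00 -2.000e-03  1.647e+00]
1469 [[0.567, 0.115, 0.147], [0.576, 0.166, 0.155], [0.585, 0.21, 0.157]]
((0.5764154195785522, 0.16273963451385498), (0.01440652459859848, 0.0979214534163475), 4.099687576293945)
[[0.114, -0.265, -0.75], [0.539, 0.073, 0.002], [1.651, 0.302, 0.434]]
```

```bash
python3 -m inch '[{"dx":11.4,"dy":4.4,"dz":8,"ax":0,"ay":0,"az":0.005,"claw":1},{"dx":11.4,"dy":4.4,"dz":8,"ax":0,"ay":0,"az":0.005,"claw":1},{"dx":11.4,"dy":4.4,"dz":8,"ax":0,"ay":0,"az":0.005,"claw":1},{"dx":11.4,"dy":4.4,"dz":8,"ax":0,"ay":0,"az":0.005,"claw":1},{"dx":11.4,"dy":4.4,"dz":8,"ax":0,"ay":0,"az":0.005,"claw":1}]'; echo; python3 go.py 0.5764 0.1627 0.151 1.642
```

```text
clock: 3.25
tcp_pos: [0.575, 0.1571, 0.2494]
eef_rot: [-3.139, 0.0, 1.639]
ft_force: [0.5, -0.0, -0.1]
width: 0.0929

d [0.56 0.21 9.84] rv [-0.003  0.    -0.003] F [ 0.5 -0.  -0.1] w 0.0929 t 3.25 p [0.575  0.1571 0.2494] [-3.139  0.     1.639]
```

```bash
python3 -m inch '[{"dx":0.3,"dy":0.15,"dz":5,"ax":0,"ay":0,"az":0,"claw":1},{"dx":0.3,"dy":0.15,"dz":9.8,"ax":0,"ay":0,"az":0,"claw":1},{"dx":0.3,"dy":0.15,"dz":9.8,"ax":0,"ay":0,"az":0,"claw":1},{"dx":0.3,"dy":0.15,"dz":9.8,"ax":0,"ay":0,"az":0,"claw":1},{"dx":0.3,"dy":0.15,"dz":9.8,"ax":0,"ay":0,"az":0,"claw":-0.3},{"dx":0.3,"dy":0.15,"dz":9.8,"ax":0,"ay":0,"az":0,"claw":-1},{"dx":0.3,"dy":0.15,"dz":9.8,"ax":0,"ay":0,"az":0,"claw":-1},{"dx":0.3,"dy":0.15,"dz":9.8,"ax":0,"ay":0,"az":0,"claw":-1}]' 30; echo; python3 go.py 0.5764 0.1627 0.151 1.642
```

```text
clock: 4.05
tcp_pos: [0.5773, 0.1599, 0.1537]
eef_rot: [3.14, -0.0, 1.638]
ft_force: [0.7, -0.3, 0.2]
width: 0.0657

d [ 0.29 -0.08  0.27] rv [ 0.002 -0.    -0.004] F [ 0.7 -0.3  0.2] w 0.0657 t 4.05 p [0.5773 0.1599 0.1537] [ 3.14  -0.     1.638]
```

```bash
python3 -m inch '[{"dx":0,"dy":0,"dz":0,"ax":0,"ay":0,"az":0,"claw":-1},{"dx":0,"dy":0,"dz":0,"ax":0,"ay":0,"az":0,"claw":-1},{"dx":0,"dy":0,"dz":0,"ax":0,"ay":0,"az":0,"claw":-1},{"dx":0,"dy":0,"dz":0,"ax":0,"ay":0,"az":0,"claw":-1}]'; echo; python3 go.py 0.5764 0.1627 0.29 1.642
```

```text
clock: 4.45
tcp_pos: [0.5769, 0.1599, 0.1525]
eef_rot: [-3.141, 0.0, 1.638]
ft_force: [1.0, -1.1, 0.6]
width: 0.0338

d [  0.28  -0.03 -13.75] rv [-0.     0.    -0.004] F [ 1.  -1.1  0.6] w 0.0338 t 4.45 p [0.5769 0.1599 0.1525] [-3.141  0.     1.638]
```

```bash
python3 -m inch '[{"dx":0,"dy":0,"dz":0,"ax":0,"ay":0,"az":0,"claw":-1},{"dx":0,"dy":0,"dz":0,"ax":0,"ay":0,"az":0,"claw":-1},{"dx":0,"dy":0,"dz":0,"ax":0,"ay":0,"az":0,"claw":-1},{"dx":0,"dy":0,"dz":0,"ax":0,"ay":0,"az":0,"claw":-1},{"dx":0,"dy":0,"dz":0,"ax":0,"ay":0,"az":0,"claw":-1},{"dx":0,"dy":0,"dz":-2,"ax":0,"ay":0,"az":0,"claw":-1},{"dx":0,"dy":0,"dz":-4,"ax":0,"ay":0,"az":0,"claw":-1},{"dx":0,"dy":0,"dz":-6,"ax":0,"ay":0,"az":0,"claw":-1}]' 40; echo; python3 go.py 0.43 0.13 0.29 1.642
```

```text
clock: 5.25
tcp_pos: [0.5766, 0.1597, 0.2129]
eef_rot: [-3.14, 0.0, 1.638]
ft_force: [0.6, -0.5, -2.5]
width: 0.0136

d [ -1.98 -14.83  -7.69] rv [-0.001  0.    -0.004] F [ 0.6 -0.5 -2.5] w 0.0136 t 5.25 p [0.5766 0.1597 0.2129] [-3.14   0.     1.638]
```

```bash
python3 -m inch '[{"dx":0,"dy":0,"dz":-2.5,"ax":0,"ay":0,"az":0,"claw":-1},{"dx":0,"dy":0,"dz":-5,"ax":0,"ay":0,"az":0,"claw":-1},{"dx":-0.7,"dy":-5,"dz":-5,"ax":0,"ay":0,"az":0,"claw":-1},{"dx":-1.4,"dy":-9,"dz":-5,"ax":0,"ay":0,"az":0,"claw":-1},{"dx":-2,"dy":-12,"dz":-5,"ax":0,"ay":0,"az":0,"claw":-1},{"dx":-2,"dy":-14.8,"dz":-5,"ax":0,"ay":0,"az":0,"claw":-1},{"dx":-2,"dy":-14.8,"dz":-5,"ax":0,"ay":0,"az":0,"claw":-1},{"dx":-2,"dy":-14.8,"dz":-5,"ax":0,"ay":0,"az":0,"claw":-1}]'; echo; python3 go.py 0.43 0.13 0.09 1.642
```

```text
clock: 6.05
tcp_pos: [0.4308, 0.1299, 0.263]
eef_rot: [3.141, 0.0, 1.638]
ft_force: [-0.4, 0.6, -2.1]
width: 0.0134

d [ 1.00e-02 -9.00e-02  1.73e+01] rv [ 0.001  0.    -0.004] F [-0.4  0.6 -2.1] w 0.0134 t 6.05 p [0.4308 0.1299 0.263 ] [3.141 0.    1.638]
```

```bash
python3 -m inch '[{"dx":0,"dy":0,"dz":4,"ax":0,"ay":0,"az":0,"claw":-1},{"dx":0,"dy":0,"dz":8,"ax":0,"ay":0,"az":0,"claw":-1},{"dx":0,"dy":0,"dz":11,"ax":0,"ay":0,"az":0,"claw":-1},{"dx":0,"dy":0,"dz":13,"ax":0,"ay":0,"az":0,"claw":-1},{"dx":0,"dy":0,"dz":14.5,"ax":0,"ay":0,"az":0,"claw":-1},{"dx":0,"dy":0,"dz":15.5,"ax":0,"ay":0,"az":0,"claw":-1},{"dx":0,"dy":0,"dz":16,"ax":0,"ay":0,"az":0,"claw":-1},{"dx":0,"dy":0,"dz":16,"ax":0,"ay":0,"az":0,"claw":-1}]'; echo; python3 go.py 0.43 0.13 0.09 1.642
```

```text
clock: 6.85
tcp_pos: [0.431, 0.1303, 0.1022]
eef_rot: [-3.141, 0.0, 1.638]
ft_force: [-0.8, 0.5, -2.7]
width: 0.0137

d [-0.02 -0.1   1.22] rv [-0.     0.    -0.004] F [-0.8  0.5 -2.7] w 0.0137 t 6.85 p [0.431  0.1303 0.1022] [-3.141  0.     1.638]
```

```bash
python3 -m inch '[{"dx":0,"dy":0,"dz":0.5,"ax":0,"ay":0,"az":0,"claw":-1},{"dx":0,"dy":0,"dz":0.9,"ax":0,"ay":0,"az":0,"claw":-1},{"dx":0,"dy":0,"dz":1.2,"ax":0,"ay":0,"az":0,"claw":-1},{"dx":0,"dy":0,"dz":1.3,"ax":0,"ay":0,"az":0,"claw":-1},{"dx":0,"dy":0,"dz":1.3,"ax":0,"ay":0,"az":0,"claw":-1}]'; echo; python3 go.py 0.43 0.13 0.09 1.642
```

```text
clock: 7.35
tcp_pos: [0.4306, 0.13, 0.0896]
eef_rot: [-3.142, 0.0, 1.638]
ft_force: [0.4, 0.2, -2.8]
width: 0.0139

d [ 0.   -0.06 -0.04] rv [-0.     0.    -0.004] F [ 0.4  0.2 -2.8] w 0.0139 t 7.35 p [0.4306 0.13   0.0896] [-3.142  0.     1.638]
```

```bash
python3 -m inch '[{"dx":0,"dy":0,"dz":0.15,"ax":0,"ay":0,"az":0,"claw":-1},{"dx":0,"dy":0,"dz":0.3,"ax":0,"ay":0,"az":0,"claw":-1},{"dx":0,"dy":0,"dz":0.3,"ax":0,"ay":0,"az":0,"claw":-1}]'; echo; python3 go.py 0.43 0.13 0.09 1.642
```

```text
clock: 7.65
tcp_pos: [0.4307, 0.1301, 0.0886]
eef_rot: [3.139, 0.001, 1.638]
ft_force: [-5.7, -1.6, 34.7]
width: 0.0134

d [-0.   -0.07 -0.14] rv [ 0.003  0.001 -0.004] F [-5.7 -1.6 34.7] w 0.0134 t 7.65 p [0.4307 0.1301 0.0886] [3.139e+00 1.000e-03 1.638e+00]
```

```bash
python3 -m inch '[{"dx":0,"dy":0,"dz":-0.2,"ax":0,"ay":0,"az":0,"claw":0.5},{"dx":0,"dy":0,"dz":-0.2,"ax":0,"ay":0,"az":0,"claw":0.5},{"dx":0,"dy":0,"dz":-0.2,"ax":0,"ay":0,"az":0,"claw":0.5},{"dx":0,"dy":0,"dz":-0.2,"ax":0,"ay":0,"az":0,"claw":0.5},{"dx":0,"dy":0,"dz":-5,"ax":0,"ay":0,"az":0,"claw":0.7},{"dx":0,"dy":0,"dz":-10,"ax":0,"ay":0,"az":0,"claw":0.7},{"dx":0,"dy":0,"dz":-15,"ax":0,"ay":0,"az":0,"claw":0.7},{"dx":0,"dy":0,"dz":-20,"ax":0,"ay":0,"az":0,"claw":0.7}]'; echo; python3 go.py 0.54 0.045 0.33 1.642
```

```text
clock: 8.45
tcp_pos: [0.43, 0.13, 0.2883]
eef_rot: [-3.14, -0.001, 1.638]
ft_force: [1.0, -1.3, 0.2]
width: 0.0729

d [-9.21 10.4  -4.19] rv [-0.001 -0.001 -0.004] F [ 1.  -1.3  0.2] w 0.0729 t 8.45 p [0.43   0.13   0.2883] [-3.140e+00 -1.000e-03  1.638e+00]
```

```bash
python3 -m inch '[{"dx":-8.5,"dy":10,"dz":-4.8,"ax":0,"ay":0,"az":0,"claw":0.7},{"dx":-8.5,"dy":10,"dz":-4.8,"ax":0,"ay":0,"az":0,"claw":0.7},{"dx":-8.5,"dy":10,"dz":-4.8,"ax":0,"ay":0,"az":0,"claw":0.7},{"dx":-8.5,"dy":10,"dz":-4.8,"ax":0,"ay":0,"az":0,"claw":0.7},{"dx":-8.5,"dy":10,"dz":-4.8,"ax":0,"ay":0,"az":0,"claw":0.7}]'; echo; python3 go.py 0.54 0.045 0.33 1.642
python3 - <<'E'
from h import *
o=ctrl.get_obs(); p,d=optics.capture("wrist"); cv2.imwrite("pics/w2.png",p); np.savez("w2.npz",d=d,t=o["tcp_pos"],r=o["eef_rot"])
p,d=optics.capture("top"); np.save("top1.npy",d); cv2.imwrite("pics/top1.png",p)
E
```

```text
clock: 8.95
tcp_pos: [0.536, 0.0515, 0.3339]
eef_rot: [-3.14, -0.0, 1.636]
ft_force: [-1.0, 0.3, 0.6]
width: 0.0789

d [-0.68  0.36  0.39] rv [-0.001 -0.    -0.006] F [-1.   0.3  0.6] w 0.0789 t 8.95 p [0.536  0.0515 0.3339] [-3.14  -0.     1.636]
```

View pics/w2.png

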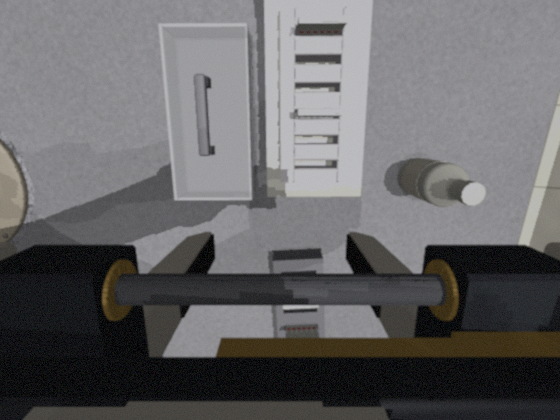

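Picture 3 (wrist): the hood stands level on the bench (columns 160–250), the block is open (columns 265–370), and cards seem to stand at rows ~15 and ~110. Now I'll measure.

```bash
python3 - <<'E'
from h import *
z=np.load("w2.npz"); o={"tcp_pos":z["t"],"eef_rot":z["r"]}
for n,d in(("wrist",z["d"]),("top",np.load("top1.npy"))):
    w,u,v=world_pts(n,d,None,o)
    I=(abs(w[:,0]-.57)<.11)&(w[:,1]>.0)&(w[:,1]<.4)
    rect=lambda s,l:print(n,l,s.sum(),[np.round(x,4) for x in cv2.minAreaRect(w[s][:,:2].astype(np.float32))])
    rect(I&(w[:,0]>.5)&(w[:,2]>.055)&(w[:,2]<.09),"inc")
    J=I&(abs(w[:,0]-.575)<.045)
    a=np.radians(4.0); c=np.array([.5748,.1666]); 
    yl=(w[:,:2]-c)@[-np.sin(a),np.cos(a)]; xl=(w[:,:2]-c)@[np.cos(a),np.sin(a)]
    for k in range(6):
        s=(abs(yl-(-.0825+.033*k))<.012)&(abs(xl)<.026)
        zz=w[s][:,2]; hi=s&(w[:,2]>.09)&(w[:,2]<.12); lo=s&(w[:,2]<.06)
        print(n,k,s.sum(),"hi",hi.sum(),np.round([np.median(xl[hi]),np.median(yl[hi]),np.median(w[hi][:,2])],4) if hi.sum()else"", "lo",lo.sum(),np.round(np.median(yl[lo]),4) if lo.sum() else"")
    s=(abs(w[:,2]-.075)<.004)&(abs(yl)<.115)&(abs(xl)<.06); rect(s,"block")
    if n=="top":
        for l,y0,y1 in(("rack",-.3,-.03),):
            s=I*0>0
            s=(abs(w[:,0]-.58)<.08)&(w[:,1]>y0)&(w[:,1]<y1)&(w[:,2]>.036)&(w[:,2]<.05); rect(s,l)
E
```

```text
wrist inc 17497 [array([0.5768, 0.1577]), array([0.1355, 0.2502]), np.float64(4.0921)]
wrist 0 24255 hi 0  lo 245 -0.0891
wrist 1 712 hi 0  lo 286 -0.0526
wrist 2 796 hi 348 [-0.0002 -0.0202  0.1106] lo 66 -0.023
wrist 3 779 hi 0  lo 291 0.0176
wrist 4 844 hi 0  lo 256 0.0511
wrist 5 998 hi 657 [-0.0002  0.0758  0.1099] lo 2 0.084
wrist block 10070 [array([0.5766, 0.163 ]), array([0.0965, 0.2152]), np.float64(4.1682)]
top inc 3514 [array([0.5696, 0.2267]), array([0.1357, 0.2939]), np.float64(3.97)]
top 0 84 hi 0  lo 2 -0.0822
top 1 140 hi 0  lo 58 -0.0527
top 2 133 hi 50 [-0.0009 -0.0204  0.1088] lo 12 -0.0237
top 3 129 hi 0  lo 53 0.0145
top 4 130 hi 0  lo 54 0.0487
top 5 134 hi 55 [-0.0002  0.0779  0.1074] lo 11 0.0766
top block 1153 [array([0.5733, 0.1807]), array([0.1015, 0.1981]), np.float64(6.069)]
top rack 751 [array([ 0.5834, -0.1856]), array([0.0821, 0.142 ]), np.float64(7.0127)]
```

```bash
python3 - <<'E'
import cv2
a=cv2.imread("pics/w2.png")[0:200,250:390]; cv2.imwrite("pics/w2c.png",cv2.resize(a,None,fx=3,fy=3,interpolation=cv2.INTER_CUBIC))
E
```

```text
(no output)
```

View pics/w2c.png

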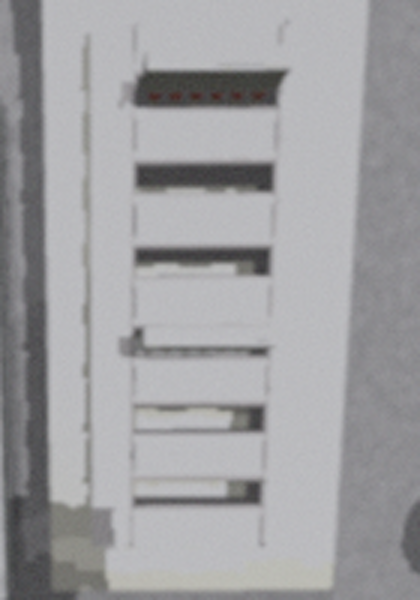

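Picture 4: old cards in pockets 2 and 5; pockets 0, 1, 3 and 4 are free. The block is at (0.5766, 0.163), yaw 4.1°, and its size matches. Now I'll look at the rack.

```bash
python3 -m inch '[{"dx":-34,"dy":4.5,"dz":0,"ax":0,"ay":0,"az":-0.04,"claw":0.7},{"dx":-34,"dy":4.5,"dz":0,"ax":0,"ay":0,"az":-0.04,"claw":0.7},{"dx":-34,"dy":4.5,"dz":0,"ax":0,"ay":0,"az":-0.04,"claw":0.7},{"dx":-34,"dy":4.5,"dz":0,"ax":0,"ay":0,"az":-0.04,"claw":0.7},{"dx":-34,"dy":4.5,"dz":0,"ax":0,"ay":0,"az":-0.04,"claw":0.7},{"dx":-34,"dy":4.5,"dz":0,"ax":0,"ay":0,"az":-0.04,"claw":0.7},{"dx":-34,"dy":4.5,"dz":0,"ax":0,"ay":0,"az":-0.04,"claw":0.7},{"dx":-34,"dy":4.5,"dz":0,"ax":0,"ay":0,"az":-0.04,"claw":0.7}]' 15; echo
cat > rack.py <<'E'
from h import *
o=ctrl.get_obs(); print(np.round(o["tcp_pos"],4),np.round(o["eef_rot"],3))
p,d=optics.capture("wrist"); cv2.imwrite("pics/w3.png",p)
w,u,v=world_pts("wrist",d,None,o)
I=(abs(w[:,0]-.58)<.08)&(w[:,1]>-.3)&(w[:,1]<-.04)
rect=lambda s,l:print(l,s.sum(),[np.round(x,4) for x in cv2.minAreaRect(w[s][:,:2].astype(np.float32))],np.round(np.median(w[s],0),4))
rect(I&(abs(w[:,2]-.043)<.004),"rack")
m=np.zeros(d.shape,np.uint8); s=I&(abs(w[:,2]-.08)<.02); m[v[s],u[s]]=255
n,L,st,_=cv2.connectedComponentsWithStats(m); lab=L[v,u]
for k in range(1,n):
    if st[k,4]>60:
        q=lab==k; top=q&(w[:,2]>np.percentile(w[q][:,2],90)-.006); rect(top,"card")
E
python3 rack.py
```

```text
clock: 9.85
tcp_pos: [0.6028, -0.2901, 0.3328]
eef_rot: [-3.139, 0.001, 1.672]
ft_force: [0.6, 0.4, 0.2]
width: 0.0788

[ 0.6028 -0.2901  0.3328] [-3.139e+00  1.000e-03  1.672e+00]
rack 6354 [array([ 0.5829, -0.1654]), array([0.0811, 0.1821]), np.float64(6.9835)] [ 0.5829 -0.1579  0.0436]
card 354 [array([ 0.5786, -0.1331]), array([0.0533, 0.0085]), np.float64(6.3133)] [ 0.5782 -0.1333  0.0837]
card 282 [array([ 0.5876, -0.1982]), array([0.053 , 0.0079]), np.float64(7.6873)] [ 0.587  -0.1983  0.0838]
card 257 [array([ 0.5903, -0.2312]), array([0.0525, 0.0077]), np.float64(5.845)] [ 0.5893 -0.231   0.0839]
```

```bash
python3 go.py 0.5786 -0.1331 0.13 1.693
```

```text
d [15.47 -0.8  20.33] rv [-0.002 -0.001 -0.018] F [0.1 0.6 0.9] w 0.0792 t 9.9 p [ 0.603  -0.2862  0.3332] [-3.140e+00 -1.000e-03  1.675e+00]
```

```bash
python3 -m inch '[{"dx":15.2,"dy":-0.8,"dz":20.3,"ax":0,"ay":0,"az":-0.02,"claw":0.7},{"dx":15.2,"dy":-0.8,"dz":20.3,"ax":0,"ay":0,"az":-0.02,"claw":0.7},{"dx":15.2,"dy":-0.8,"dz":20.3,"ax":0,"ay":0,"az":-0.02,"claw":0.7},{"dx":15.2,"dy":-0.8,"dz":20.3,"ax":0,"ay":0,"az":-0.02,"claw":0.7},{"dx":15.2,"dy":-0.8,"dz":20.3,"ax":0,"ay":0,"az":-0.02,"claw":0.7},{"dx":15.2,"dy":-0.8,"dz":20.3,"ax":0,"ay":0,"az":-0.02,"claw":0.7},{"dx":15.2,"dy":-0.8,"dz":20.3,"ax":0,"ay":0,"az":-0.02,"claw":0.7},{"dx":15.2,"dy":-0.8,"dz":20.3,"ax":0,"ay":0,"az":-0.02,"claw":0.7}]' ; echo;  python3 go.py 0.5786 -0.1331 0.076 1.693
```

```text
clock: 10.7
tcp_pos: [0.5802, -0.1338, 0.1327]
eef_rot: [3.14, 0.001, 1.699]
ft_force: [0.3, 0.1, 0.1]
width: 0.0793

d [ 0.09 -0.15  5.67] rv [0.001 0.001 0.006] F [0.3 0.1 0.1] w 0.0793 t 10.7 p [ 0.5802 -0.1338  0.1327] [3.140e+00 1.000e-03 1.699e+00]
```

```bash
python3 -m inch '[{"dx":0.1,"dy":-0.15,"dz":3,"ax":0,"ay":0,"az":0,"claw":0.7},{"dx":0.1,"dy":-0.15,"dz":5.5,"ax":0,"ay":0,"az":0,"claw":0.7},{"dx":0.1,"dy":-0.15,"dz":5.5,"ax":0,"ay":0,"az":0,"claw":0.7},{"dx":0.1,"dy":-0.15,"dz":5.5,"ax":0,"ay":0,"az":0,"claw":-0.2},{"dx":0.1,"dy":-0.15,"dz":5.5,"ax":0,"ay":0,"az":0,"claw":-0.2},{"dx":0.1,"dy":-0.15,"dz":5.5,"ax":0,"ay":0,"az":0,"claw":-0.2},{"dx":0.1,"dy":-0.15,"dz":5.5,"ax":0,"ay":0,"az":0,"claw":-0.2},{"dx":0.1,"dy":-0.15,"dz":5.5,"ax":0,"ay":0,"az":0,"claw":-0.2}]' 15; echo;  python3 go.py 0.5786 -0.1331 0.19 1.693
```

```text
clock: 11.5
tcp_pos: [0.5785, -0.1335, 0.0777]
eef_rot: [3.14, 0.001, 1.698]
ft_force: [-0.4, -1.0, 7.6]
width: 0.0542

d [  0.03   0.03 -11.23] rv [0.001 0.001 0.005] F [-0.4 -1.   7.6] w 0.0542 t 11.5 p [ 0.5785 -0.1335  0.0777] [3.140e+00 1.000e-03 1.698e+00]
```

```bash
python3 -m inch '[{"dx":0,"dy":0,"dz":-1.5,"ax":0,"ay":0,"az":0,"claw":-0.2},{"dx":0,"dy":0,"dz":-3,"ax":0,"ay":0,"az":0,"claw":-0.2},{"dx":0,"dy":0,"dz":-5,"ax":0,"ay":0,"az":0,"claw":-0.2},{"dx":0,"dy":0,"dz":-8,"ax":0,"ay":0,"az":0,"claw":-0.2},{"dx":0,"dy":0,"dz":-11,"ax":0,"ay":0,"az":0,"claw":-0.2},{"dx":0,"dy":0,"dz":-13,"ax":0,"ay":0,"az":0,"claw":-0.2},{"dx":0,"dy":0,"dz":-13,"ax":0,"ay":0,"az":0,"claw":-0.2}]' ; echo;  python3 go.py 0.5731 0.2124 0.21 1.642; python3 - <<'E'
from h import *
p,d=optics.capture("side"); cv2.imwrite("pics/s2.png",cv2.resize(p[120:400,180:400],None,fx=2,fy=2))
E
```

```text
clock: 12.2
tcp_pos: [0.5792, -0.1333, 0.2107]
eef_rot: [3.137, 0.002, 1.698]
ft_force: [-0.3, -0.3, -0.3]
width: 0.0538

d [3.437e+01 3.770e+00 3.000e-02] rv [0.005 0.002 0.056] F [-0.3 -0.3 -0.3] w 0.0538 t 12.2 p [ 0.5792 -0.1333  0.2107] [3.137e+00 2.000e-03 1.698e+00]
```

View pics/s2.png

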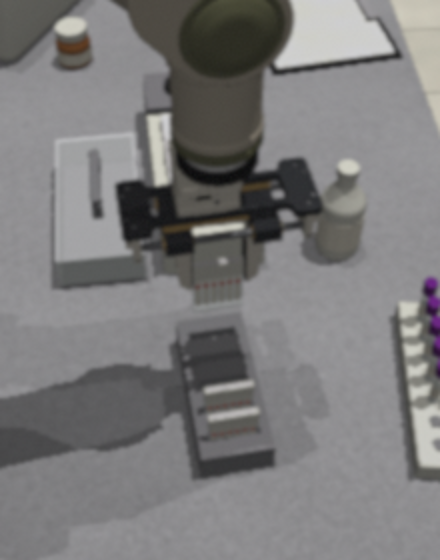

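Picture 5 (side): the card hangs upright in the jaws at (218, 270), the rack is undisturbed and two cards remain.

```bash
python3 -m inch '[{"dx":4,"dy":0.4,"dz":0,"ax":0,"ay":0,"az":0.02,"claw":-0.2},{"dx":9,"dy":1,"dz":0,"ax":0,"ay":0,"az":0.056,"claw":-0.2},{"dx":14,"dy":1.5,"dz":0,"ax":0,"ay":0,"az":0.056,"claw":-0.2},{"dx":19,"dy":2.1,"dz":0,"ax":0,"ay":0,"az":0.056,"claw":-0.2},{"dx":24,"dy":2.6,"dz":0,"ax":0,"ay":0,"az":0.056,"claw":-0.2},{"dx":29,"dy":3.2,"dz":0,"ax":0,"ay":0,"az":0.056,"claw":-0.2},{"dx":33,"dy":3.6,"dz":0,"ax":0,"ay":0,"az":0.056,"claw":-0.2},{"dx":34.4,"dy":3.77,"dz":0,"ax":0,"ay":0,"az":0.056,"claw":-0.2}]' ; echo;  python3 go.py 0.5731 0.2124 0.21 1.642; python3 -m inch '[{"dx":0,"dy":0,"dz":0,"ax":0,"ay":0,"az":0,"claw":-0.2},{"dx":0,"dy":0,"dz":0,"ax":0,"ay":0,"az":0,"claw":-0.2}]'; python3 go.py 0.5731 0.2124 0.105 1.642; python3 - <<'E'
from h import *
o=ctrl.get_obs();p,d=optics.capture("wrist"); cv2.imwrite("pics/w4.png",p)
E
```

```text
clock: 13.05
tcp_pos: [0.5701, 0.2182, 0.2062]
eef_rot: [-3.141, -0.002, 1.648]
ft_force: [-0.7, 0.0, -0.2]
width: 0.0542

d [-0.6   0.25 -0.38] rv [-0.001 -0.002  0.006] F [-0.7  0.  -0.2] w 0.0542 t 13.05 p [0.5701 0.2182 0.2062] [-3.141e+00 -2.000e-03  1.648e+00]
clock: 13.25
tcp_pos: [0.5716, 0.211, 0.2059]
eef_rot: [-3.14, 0.002, 1.641]
ft_force: [-0.8, -0.3, -0.4]
width: 0.0539
d [ 0.15  0.18 10.09] rv [-0.001  0.002 -0.001] F [-0.8 -0.3 -0.4] w 0.0539 t 13.25 p [0.5716 0.211  0.2059] [-3.140e+00  2.000e-03  1.641e+00]
```

View pics/w4.png

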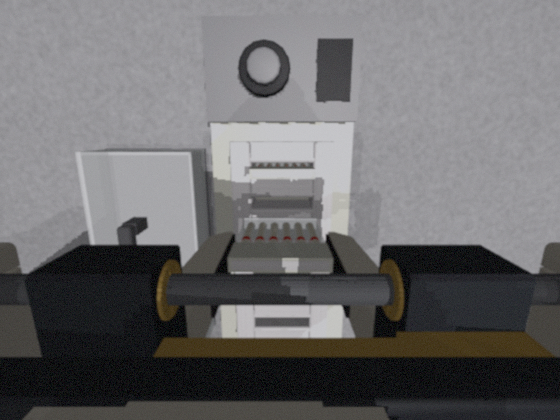

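Picture 6 (wrist): card in the jaws (columns 235–325), pocket 4 ahead of its lower edge (row ~203) and card 5 behind it at row 163. Descending in stages.

```bash
python3 -m inch '[{"dx":0.15,"dy":0.15,"dz":2,"ax":0,"ay":0,"az":0,"claw":-0.2},{"dx":0.15,"dy":0.15,"dz":3.5,"ax":0,"ay":0,"az":0,"claw":-0.2},{"dx":0.15,"dy":0.15,"dz":4.7,"ax":0,"ay":0,"az":0,"claw":-0.2},{"dx":0.15,"dy":0.15,"dz":5.2,"ax":0,"ay":0,"az":0,"claw":-0.2},{"dx":0.15,"dy":0.15,"dz":5.2,"ax":0,"ay":0,"az":0,"claw":-0.2},{"dx":0.15,"dy":0.15,"dz":5.2,"ax":0,"ay":0,"az":0,"claw":-0.2}]'; python3 go.py 0.5731 0.2124 0.105 1.642
```

```text
clock: 13.9
tcp_pos: [0.5733, 0.2144, 0.1548]
eef_rot: [3.141, -0.0, 1.642]
ft_force: [-0.0, -0.1, -0.1]
width: 0.0538
d [-0.2  -0.03  4.98] rv [ 0. -0. -0.] F [-0.  -0.1 -0.1] w 0.0538 t 13.9 p [0.5733 0.2144 0.1548] [ 3.141 -0.     1.642]
```

```bash
python3 -m inch '[{"dx":-0.15,"dy":0,"dz":0,"ax":0,"ay":0,"az":0,"claw":-0.2},{"dx":-0.15,"dy":0,"dz":0.5,"ax":0,"ay":0,"az":0,"claw":-0.2},{"dx":-0.15,"dy":0,"dz":1,"ax":0,"ay":0,"az":0,"claw":-0.2},{"dx":-0.15,"dy":0,"dz":1.5,"ax":0,"ay":0,"az":0,"claw":-0.2},{"dx":-0.15,"dy":0,"dz":1.5,"ax":0,"ay":0,"az":0,"claw":-0.2}]'; python3 go.py 0.5731 0.2124 0.105 1.642
```

```text
clock: 14.4
tcp_pos: [0.5729, 0.2127, 0.1387]
eef_rot: [-3.14, 0.0, 1.642]
ft_force: [0.1, -0.5, 0.1]
width: 0.0537
d [-0.03  0.03  3.37] rv [-0.001  0.    -0.   ] F [ 0.1 -0.5  0.1] w 0.0537 t 14.4 p [0.5729 0.2127 0.1387] [-3.14   0.     1.642]
```

No contact force with the card 6 mm in. Continuing down.

```bash
python3 -m inch '[{"dx":0,"dy":0,"dz":0.6,"ax":0,"ay":0,"az":0,"claw":-0.2},{"dx":0,"dy":0,"dz":1.2,"ax":0,"ay":0,"az":0,"claw":-0.2},{"dx":0,"dy":0,"dz":1.8,"ax":0,"ay":0,"az":0,"claw":-0.2},{"dx":0,"dy":0,"dz":2.4,"ax":0,"ay":0,"az":0,"claw":-0.2},{"dx":0,"dy":0,"dz":2.9,"ax":0,"ay":0,"az":0,"claw":-0.2},{"dx":0,"dy":0,"dz":3.2,"ax":0,"ay":0,"az":0,"claw":-0.2},{"dx":0,"dy":0,"dz":3.2,"ax":0,"ay":0,"az":0,"claw":-0.2}]'; python3 go.py 0.5731 0.2124 0.105 1.642
```

```text
clock: 15.1
tcp_pos: [0.573, 0.2129, 0.1071]
eef_rot: [-3.141, 0.0, 1.642]
ft_force: [0.2, -0.2, -0.5]
width: 0.0541
d [-0.05  0.    0.21] rv [-0.001  0.    -0.   ] F [ 0.2 -0.2 -0.5] w 0.0541 t 15.1 p [0.573  0.2129 0.1071] [-3.141  0.     1.642]
```

```bash
python3 -m inch '[{"dx":0,"dy":0,"dz":0.15,"ax":0,"ay":0,"az":0,"claw":-0.2},{"dx":0,"dy":0,"dz":0.15,"ax":0,"ay":0,"az":0,"claw":0.7},{"dx":0,"dy":0,"dz":0.15,"ax":0,"ay":0,"az":0,"claw":0.7},{"dx":0,"dy":0,"dz":0.15,"ax":0,"ay":0,"az":0,"claw":0.7},{"dx":0,"dy":0,"dz":0.15,"ax":0,"ay":0,"az":0,"claw":0.7},{"dx":0,"dy":0,"dz":-4,"ax":0,"ay":0,"az":0,"claw":0.7},{"dx":0,"dy":0,"dz":-9,"ax":0,"ay":0,"az":0,"claw":0.7},{"dx":0,"dy":0,"dz":-9,"ax":0,"ay":0,"az":0,"claw":0.7}]'; python3 go.py 0.5876 -0.1982 0.195 1.693
```

```text
clock: 15.9
tcp_pos: [0.5757, 0.2147, 0.2035]
eef_rot: [3.133, -0.003, 1.642]
ft_force: [0.7, 0.4, 0.0]
width: 0.0789
d [-41.27  -1.75   0.7 ] rv [ 0.009 -0.003 -0.051] F [0.7 0.4 0. ] w 0.0789 t 15.9 p [0.5757 0.2147 0.2035] [ 3.133e+00 -3.000e-03  1.642e+00]
```

```bash
python3 -m inch '[{"dx":-20,"dy":-1,"dz":-10,"ax":0,"ay":0,"az":-0.05,"claw":0.7},{"dx":-20,"dy":-1,"dz":-10,"ax":0,"ay":0,"az":-0.05,"claw":0.7},{"dx":-20,"dy":-1,"dz":-10,"ax":0,"ay":0,"az":-0.05,"claw":0.7},{"dx":-20,"dy":-1,"dz":-10,"ax":0,"ay":0,"az":-0.05,"claw":0.7},{"dx":-20,"dy":-1,"dz":-10,"ax":0,"ay":0,"az":-0.05,"claw":0.7},{"dx":-20,"dy":-1,"dz":-10,"ax":0,"ay":0,"az":-0.05,"claw":0.7},{"dx":-20,"dy":-1,"dz":-10,"ax":0,"ay":0,"az":-0.05,"claw":0.7},{"dx":-20,"dy":-1,"dz":-10,"ax":0,"ay":0,"az":-0.05,"claw":0.7}]'
cat > inc.py <<'E'
from h import *
o=ctrl.get_obs(); print(np.round(o["tcp_pos"],4),np.round(o["eef_rot"],3))
p,d=optics.capture("wrist"); cv2.imwrite("pics/winc.png",p)
w,u,v=world_pts("wrist",d,None,o); a=np.radians(4.1); c=np.array([.5766,.163])
yl=(w[:,:2]-c)@[-np.sin(a),np.cos(a)]; xl=(w[:,:2]-c)@[np.cos(a),np.sin(a)]
s=(abs(w[:,2]-.075)<.004)&(abs(yl)<.115)&(abs(xl)<.06); print("block",[np.round(x,4) for x in cv2.minAreaRect(w[s][:,:2].astype(np.float32))])
for k in range(6):
    s=(abs(yl-(-.0825+.033*k))<.012)&(abs(xl)<.035)
    hi=s&(w[:,2]>.09)&(w[:,2]<.15)
    if hi.sum()>20:
        t=hi&(w[:,2]>np.percentile(w[hi][:,2],90)-.006); print(k,hi.sum(),"x",np.round(np.percentile(xl[t],[1,50,99]),4),"y",np.round(np.percentile(yl[t],[1,50,99]),4),"z",round(float(np.percentile(w[t][:,2],90)),4))
I=(w[:,0]>.3)&(w[:,0]<.51)&(w[:,1]>-.05)&(w[:,1]<.4)&(abs(w[:,2]-.085)<.012)&(abs(w[:,1]-.13)<.06)
if I.sum()>20: print("handle",[np.round(x,4) for x in cv2.minAreaRect(w[I][:,:2].astype(np.float32))])
E
python3 inc.py; python3 go.py 0.5876 -0.1982 0.13 1.693
```

```text
clock: 16.7
tcp_pos: [0.5771, 0.0141, 0.297]
eef_rot: [-3.141, -0.001, 1.694]
ft_force: [-0.0, 0.5, -1.2]
width: 0.0791
[0.5771 0.0141 0.297 ] [-3.141e+00 -1.000e-03  1.694e+00]
block [array([0.5779, 0.1407]), array([0.0963, 0.1709]), np.float64(4.1253)]
2 619 x [-0.0269 -0.0007  0.0263] y [-0.0209 -0.0174 -0.0128] z 0.1119
4 502 x [-0.0249  0.0063  0.0268] y [0.0459 0.0466 0.0484] z 0.1111
handle [array([0.4309, 0.1328]), array([0.0148, 0.1003]), np.float64(3.6173)]
d [-21.23  -1.56  16.68] rv [-0.001 -0.001  0.001] F [ 0.3  0.6 -0.6] w 0.0794 t 16.75 p [0.5771 0.0143 0.297 ] [-3.141e+00 -1.000e-03  1.694e+00]
```

```bash
python3 -m inch '[{"dx":-21.2,"dy":-1.6,"dz":16.6,"ax":0,"ay":0,"az":0,"claw":0.7},{"dx":-21.2,"dy":-1.6,"dz":16.6,"ax":0,"ay":0,"az":0,"claw":0.7},{"dx":-21.2,"dy":-1.6,"dz":16.6,"ax":0,"ay":0,"az":0,"claw":0.7},{"dx":-21.2,"dy":-1.6,"dz":16.6,"ax":0,"ay":0,"az":0,"claw":0.7},{"dx":-21.2,"dy":-1.6,"dz":16.6,"ax":0,"ay":0,"az":0,"claw":0.7},{"dx":-21.2,"dy":-1.6,"dz":16.6,"ax":0,"ay":0,"az":0,"claw":0.7},{"dx":-21.2,"dy":-1.6,"dz":16.6,"ax":0,"ay":0,"az":0,"claw":0.7},{"dx":-21.2,"dy":-1.6,"dz":16.6,"ax":0,"ay":0,"az":0,"claw":0.7}]'; python3 go.py 0.5876 -0.1982 0.0775 1.693
```

```text
clock: 17.55
tcp_pos: [0.5878, -0.1973, 0.1319]
eef_rot: [3.141, -0.001, 1.694]
ft_force: [0.5, 1.2, 0.7]
width: 0.0791
d [-0.09 -0.04  5.44] rv [ 0.    -0.001  0.001] F [0.5 1.2 0.7] w 0.0791 t 17.55 p [ 0.5878 -0.1973  0.1319] [ 3.141e+00 -1.000e-03  1.694e+00]
```

```bash
python3 -m inch '[{"dx":-0.05,"dy":0,"dz":3,"ax":0,"ay":0,"az":0,"claw":0.7},{"dx":-0.05,"dy":0,"dz":5.4,"ax":0,"ay":0,"az":0,"claw":0.7},{"dx":-0.05,"dy":0,"dz":5.4,"ax":0,"ay":0,"az":0,"claw":0.7},{"dx":-0.05,"dy":0,"dz":5.4,"ax":0,"ay":0,"az":0,"claw":-0.2},{"dx":-0.05,"dy":0,"dz":5.4,"ax":0,"ay":0,"az":0,"claw":-0.2},{"dx":-0.05,"dy":0,"dz":5.4,"ax":0,"ay":0,"az":0,"claw":-0.2},{"dx":-0.05,"dy":0,"dz":5.4,"ax":0,"ay":0,"az":0,"claw":-0.2},{"dx":-0.05,"dy":0,"dz":5.4,"ax":0,"ay":0,"az":0,"claw":-0.2}]' 15; python3 go.py 0.5876 -0.1982 0.21 1.693; python3 -m inch '[{"dx":0,"dy":0,"dz":0,"ax":0,"ay":0,"az":0,"claw":-0.2},{"dx":0,"dy":0,"dz":-1.5,"ax":0,"ay":0,"az":0,"claw":-0.2},{"dx":0,"dy":0,"dz":-3,"ax":0,"ay":0,"az":0,"claw":-0.2},{"dx":0,"dy":0,"dz":-5,"ax":0,"ay":0,"az":0,"claw":-0.2},{"dx":0,"dy":0,"dz":-8,"ax":0,"ay":0,"az":0,"claw":-0.2},{"dx":0,"dy":0,"dz":-11,"ax":0,"ay":0,"az":0,"claw":-0.2},{"dx":0,"dy":0,"dz":-13,"ax":0,"ay":0,"az":0,"claw":-0.2},{"dx":0,"dy":0,"dz":-13,"ax":0,"ay":0,"az":0,"claw":-0.2}]';python3 go.py 0.5754 0.1795 0.21 1.642
```

```text
clock: 18.35
tcp_pos: [0.5879, -0.2002, 0.0788]
eef_rot: [3.14, 0.001, 1.692]
ft_force: [-0.4, 0.7, 8.0]
width: 0.0534
d [  0.2    0.02 -13.12] rv [ 0.002  0.001 -0.001] F [-0.4  0.7  8. ] w 0.0534 t 18.35 p [ 0.5879 -0.2002  0.0788] [3.140e+00 1.000e-03 1.692e+00]
clock: 19.15
tcp_pos: [0.5887, -0.2006, 0.2118]
eef_rot: [3.136, 0.002, 1.691]
ft_force: [0.4, -0.2, -0.8]
width: 0.0538
d [37.89  3.26  0.11] rv [0.005 0.002 0.049] F [ 0.4 -0.2 -0.8] w 0.0538 t 19.15 p [ 0.5887 -0.2006  0.2118] [3.136e+00 2.000e-03 1.691e+00]
```

```bash
python3 -m inch '[{"dx":4,"dy":0.3,"dz":0,"ax":0,"ay":0,"az":0.02,"claw":-0.2},{"dx":9,"dy":0.8,"dz":0,"ax":0,"ay":0,"az":0.05,"claw":-0.2},{"dx":14,"dy":1.2,"dz":0,"ax":0,"ay":0,"az":0.05,"claw":-0.2},{"dx":19,"dy":1.6,"dz":0,"ax":0,"ay":0,"az":0.05,"claw":-0.2},{"dx":24,"dy":2.1,"dz":0,"ax":0,"ay":0,"az":0.05,"claw":-0.2},{"dx":29,"dy":2.5,"dz":0,"ax":0,"ay":0,"az":0.05,"claw":-0.2},{"dx":34,"dy":2.9,"dz":0,"ax":0,"ay":0,"az":0.05,"claw":-0.2},{"dx":37.7,"dy":3.3,"dz":0,"ax":0,"ay":0,"az":0.05,"claw":-0.2}]' ; echo; python3 -m inch '[{"dx":0,"dy":0,"dz":0,"ax":0,"ay":0,"az":0,"claw":-0.2},{"dx":0,"dy":0,"dz":2,"ax":0,"ay":0,"az":0,"claw":-0.2},{"dx":0,"dy":0,"dz":4,"ax":0,"ay":0,"az":0,"claw":-0.2},{"dx":0,"dy":0,"dz":5,"ax":0,"ay":0,"az":0,"claw":-0.2},{"dx":0,"dy":0,"dz":5,"ax":0,"ay":0,"az":0,"claw":-0.2},{"dx":0,"dy":0,"dz":5,"ax":0,"ay":0,"az":0,"claw":-0.2}]'; python3 go.py 0.5755 0.178 0.106 1.642
```

```text
clock: 19.95
tcp_pos: [0.5734, 0.1813, 0.2076]
eef_rot: [-3.141, -0.001, 1.644]
ft_force: [1.3, 0.1, -0.2]
width: 0.0543

clock: 20.55
tcp_pos: [0.5746, 0.1777, 0.1579]
eef_rot: [-3.141, 0.0, 1.641]
ft_force: [0.1, -0.2, 0.1]
width: 0.0539
d [0.02 0.09 5.19] rv [-0.     0.    -0.001] F [ 0.1 -0.2  0.1] w 0.0539 t 20.55 p [0.5746 0.1777 0.1579] [-3.141  0.     1.641]
```

```bash
python3 -m inch '[{"dx":0,"dy":0.09,"dz":0.5,"ax":0,"ay":0,"az":0,"claw":-0.2},{"dx":0,"dy":0.09,"dz":1,"ax":0,"ay":0,"az":0,"claw":-0.2},{"dx":0,"dy":0.09,"dz":1.5,"ax":0,"ay":0,"az":0,"claw":-0.2},{"dx":0,"dy":0.09,"dz":1.9,"ax":0,"ay":0,"az":0,"claw":-0.2},{"dx":0,"dy":0.09,"dz":1.9,"ax":0,"ay":0,"az":0,"claw":-0.2}]'; python3 go.py 0.5755 0.178 0.106 1.642
```

```text
clock: 21.05
tcp_pos: [0.5751, 0.1779, 0.1379]
eef_rot: [-3.141, 0.0, 1.642]
ft_force: [0.0, 1.1, -0.1]
width: 0.054
d [0.   0.05 3.19] rv [-0.001  0.    -0.   ] F [ 0.   1.1 -0.1] w 0.054 t 21.05 p [0.5751 0.1779 0.1379] [-3.141  0.     1.642]
```

```bash
python3 -m inch '[{"dx":0,"dy":0,"dz":0.6,"ax":0,"ay":0,"az":0,"claw":-0.2},{"dx":0,"dy":0,"dz":1.2,"ax":0,"ay":0,"az":0,"claw":-0.2},{"dx":0,"dy":0,"dz":1.8,"ax":0,"ay":0,"az":0,"claw":-0.2},{"dx":0,"dy":0,"dz":2.4,"ax":0,"ay":0,"az":0,"claw":-0.2},{"dx":0,"dy":0,"dz":2.9,"ax":0,"ay":0,"az":0,"claw":-0.2},{"dx":0,"dy":0,"dz":3.1,"ax":0,"ay":0,"az":0,"claw":-0.2},{"dx":0,"dy":0,"dz":3.1,"ax":0,"ay":0,"az":0,"claw":-0.2}]'; python3 go.py 0.5755 0.178 0.106 1.642
```

```text
clock: 21.75
tcp_pos: [0.5752, 0.1781, 0.1072]
eef_rot: [-3.141, 0.0, 1.642]
ft_force: [0.3, 0.0, -0.3]
width: 0.0538
d [-0.01  0.03  0.12] rv [-0.001  0.    -0.   ] F [ 0.3  0.  -0.3] w 0.0538 t 21.75 p [0.5752 0.1781 0.1072] [-3.141  0.     1.642]
```

Inserted cleanly. Release, rise, travel to the third card, and check on the way.

```bash
python3 -m inch '[{"dx":0,"dy":0,"dz":0.1,"ax":0,"ay":0,"az":0,"claw":-0.2},{"dx":0,"dy":0,"dz":0.1,"ax":0,"ay":0,"az":0,"claw":0.7},{"dx":0,"dy":0,"dz":0.1,"ax":0,"ay":0,"az":0,"claw":0.7},{"dx":0,"dy":0,"dz":0.1,"ax":0,"ay":0,"az":0,"claw":0.7},{"dx":0,"dy":0,"dz":0.1,"ax":0,"ay":0,"az":0,"claw":0.7},{"dx":0,"dy":0,"dz":-4,"ax":0,"ay":0,"az":0,"claw":0.7},{"dx":0,"dy":0,"dz":-9,"ax":0,"ay":0,"az":0,"claw":0.7},{"dx":0,"dy":0,"dz":-9,"ax":0,"ay":0,"az":0,"claw":0.7}]'; python3 -m inch '[{"dx":-18,"dy":-1,"dz":-10,"ax":0,"ay":0,"az":-0.05,"claw":0.7},{"dx":-18,"dy":-1,"dz":-10,"ax":0,"ay":0,"az":-0.05,"claw":0.7},{"dx":-18,"dy":-1,"dz":-10,"ax":0,"ay":0,"az":-0.05,"claw":0.7},{"dx":-18,"dy":-1,"dz":-10,"ax":0,"ay":0,"az":-0.05,"claw":0.7},{"dx":-18,"dy":-1,"dz":-10,"ax":0,"ay":0,"az":-0.05,"claw":0.7},{"dx":-18,"dy":-1,"dz":-10,"ax":0,"ay":0,"az":-0.05,"claw":0.7},{"dx":-18,"dy":-1,"dz":-10,"ax":0,"ay":0,"az":-0.05,"claw":0.7}]'
python3 inc.py; python3 go.py 0.5903 -0.2312 0.13 1.693
```

```text
clock: 22.55
tcp_pos: [0.5779, 0.1796, 0.2034]
eef_rot: [3.133, -0.003, 1.642]
ft_force: [-0.5, -0.5, -0.2]
width: 0.079
clock: 23.25
tcp_pos: [0.5779, -0.001, 0.2971]
eef_rot: [-3.141, -0.001, 1.693]
ft_force: [-0.0, -0.6, -0.2]
width: 0.0791
[ 0.5779 -0.001   0.2971] [-3.141e+00 -1.000e-03  1.693e+00]
block [array([0.5785, 0.1334]), array([0.0962, 0.1559]), np.float64(4.126)]
2 685 x [-0.0267 -0.0006  0.0259] y [-0.021  -0.0173 -0.0127] z 0.1117
3 848 x [-0.0265 -0.0003  0.0261] y [0.0127 0.0163 0.0211] z 0.1117
handle [array([0.4309, 0.1325]), array([0.015 , 0.0998]), np.float64(3.5719)]
d [-23.06  -1.57  16.67] rv [-0.001 -0.001  0.001] F [ 0.1 -0.1  0. ] w 0.0789 t 23.3 p [ 5.778e-01 -5.000e-04  2.968e-01] [-3.141e+00 -1.000e-03  1.694e+00]
```

```bash
python3 -m inch '[{"dx":-23,"dy":-1.6,"dz":16.6,"ax":0,"ay":0,"az":0,"claw":0.7},{"dx":-23,"dy":-1.6,"dz":16.6,"ax":0,"ay":0,"az":0,"claw":0.7},{"dx":-23,"dy":-1.6,"dz":16.6,"ax":0,"ay":0,"az":0,"claw":0.7},{"dx":-23,"dy":-1.6,"dz":16.6,"ax":0,"ay":0,"az":0,"claw":0.7},{"dx":-23,"dy":-1.6,"dz":16.6,"ax":0,"ay":0,"az":0,"claw":0.7},{"dx":-23,"dy":-1.6,"dz":16.6,"ax":0,"ay":0,"az":0,"claw":0.7},{"dx":-23,"dy":-1.6,"dz":16.6,"ax":0,"ay":0,"az":0,"claw":0.7},{"dx":-23,"dy":-1.6,"dz":16.6,"ax":0,"ay":0,"az":0,"claw":0.7}]'; python3 -m inch '[{"dx":0,"dy":0,"dz":0,"ax":0,"ay":0,"az":0,"claw":0.7},{"dx":0,"dy":0,"dz":0,"ax":0,"ay":0,"az":0,"claw":0.7}]';python3 go.py 0.5903 -0.2312 0.0785 1.693
```

```text
clock: 24.1
tcp_pos: [0.5901, -0.2306, 0.1303]
eef_rot: [-3.14, -0.002, 1.693]
ft_force: [0.7, 0.9, -0.2]
width: 0.0791
clock: 24.3
tcp_pos: [0.5909, -0.2303, 0.1324]
eef_rot: [3.14, -0.0, 1.695]
ft_force: [0.2, -0.1, 0.5]
width: 0.0788
d [-0.08 -0.08  5.39] rv [ 0.001 -0.     0.002] F [ 0.2 -0.1  0.5] w 0.0788 t 24.3 p [ 0.5909 -0.2303  0.1324] [ 3.14  -0.     1.695]
```

```bash
python3 -m inch '[{"dx":-0.08,"dy":-0.08,"dz":3,"ax":0,"ay":0,"az":0,"claw":0.7},{"dx":-0.08,"dy":-0.08,"dz":5.3,"ax":0,"ay":0,"az":0,"claw":0.7},{"dx":-0.08,"dy":-0.08,"dz":5.3,"ax":0,"ay":0,"az":0,"claw":0.7},{"dx":-0.08,"dy":-0.08,"dz":5.3,"ax":0,"ay":0,"az":0,"claw":-0.2},{"dx":-0.08,"dy":-0.08,"dz":5.3,"ax":0,"ay":0,"az":0,"claw":-0.2},{"dx":-0.08,"dy":-0.08,"dz":5.3,"ax":0,"ay":0,"az":0,"claw":-0.2},{"dx":-0.08,"dy":-0.08,"dz":5.3,"ax":0,"ay":0,"az":0,"claw":-0.2},{"dx":-0.08,"dy":-0.08,"dz":5.3,"ax":0,"ay":0,"az":0,"claw":-0.2}]' 15; python3 go.py 0.5903 -0.2312 0.21 1.693; python3 -m inch '[{"dx":0,"dy":0,"dz":0,"ax":0,"ay":0,"az":0,"claw":-0.2},{"dx":0,"dy":0,"dz":-1.5,"ax":0,"ay":0,"az":0,"claw":-0.2},{"dx":0,"dy":0,"dz":-3,"ax":0,"ay":0,"az":0,"claw":-0.2},{"dx":0,"dy":0,"dz":-5,"ax":0,"ay":0,"az":0,"claw":-0.2},{"dx":0,"dy":0,"dz":-8,"ax":0,"ay":0,"az":0,"claw":-0.2},{"dx":0,"dy":0,"dz":-11,"ax":0,"ay":0,"az":0,"claw":-0.2},{"dx":0,"dy":0,"dz":-13,"ax":0,"ay":0,"az":0,"claw":-0.2},{"dx":0,"dy":0,"dz":-13,"ax":0,"ay":0,"az":0,"claw":-0.2}]';python3 go.py 0.5801 0.1136 0.21 1.642
```

```text
clock: 25.1
tcp_pos: [0.5899, -0.2335, 0.0796]
eef_rot: [3.14, 0.001, 1.692]
ft_force: [-0.4, 0.5, 5.5]
width: 0.0539
d [  0.22   0.08 -13.04] rv [ 0.001  0.001 -0.001] F [-0.4  0.5  5.5] w 0.0539 t 25.1 p [ 0.5899 -0.2335  0.0796] [3.140e+00 1.000e-03 1.692e+00]
clock: 25.9
tcp_pos: [0.5906, -0.2337, 0.2128]
eef_rot: [3.137, 0.003, 1.691]
ft_force: [0.1, -0.5, -1.0]
width: 0.0537
d [34.6   3.14  0.21] rv [0.005 0.003 0.049] F [ 0.1 -0.5 -1. ] w 0.0537 t 25.9 p [ 0.5906 -0.2337  0.2128] [3.137e+00 3.000e-03 1.691e+00]
```

```bash
python3 -m inch '[{"dx":4,"dy":0.3,"dz":0,"ax":0,"ay":0,"az":0.02,"claw":-0.2},{"dx":9,"dy":0.8,"dz":0,"ax":0,"ay":0,"az":0.05,"claw":-0.2},{"dx":14,"dy":1.2,"dz":0,"ax":0,"ay":0,"az":0.05,"claw":-0.2},{"dx":19,"dy":1.6,"dz":0,"ax":0,"ay":0,"az":0.05,"claw":-0.2},{"dx":24,"dy":2.1,"dz":0,"ax":0,"ay":0,"az":0.05,"claw":-0.2},{"dx":29,"dy":2.5,"dz":0,"ax":0,"ay":0,"az":0.05,"claw":-0.2},{"dx":33,"dy":2.9,"dz":0,"ax":0,"ay":0,"az":0.05,"claw":-0.2},{"dx":34.4,"dy":3.2,"dz":0,"ax":0,"ay":0,"az":0.05,"claw":-0.2}]' ; echo; python3 -m inch '[{"dx":0,"dy":0,"dz":0,"ax":0,"ay":0,"az":0,"claw":-0.2},{"dx":0,"dy":0,"dz":2,"ax":0,"ay":0,"az":0,"claw":-0.2},{"dx":0,"dy":0,"dz":4,"ax":0,"ay":0,"az":0,"claw":-0.2},{"dx":0,"dy":0,"dz":5,"ax":0,"ay":0,"az":0,"claw":-0.2},{"dx":0,"dy":0,"dz":5,"ax":0,"ay":0,"az":0,"claw":-0.2},{"dx":0,"dy":0,"dz":5,"ax":0,"ay":0,"az":0,"claw":-0.2}]'; python3 go.py 0.5801 0.1118 0.1066 1.642
```

```text
clock: 26.7
tcp_pos: [0.5784, 0.1173, 0.2088]
eef_rot: [-3.141, -0.002, 1.648]
ft_force: [-1.0, -0.7, 0.0]
width: 0.0538

clock: 27.3
tcp_pos: [0.5799, 0.111, 0.1588]
eef_rot: [-3.141, 0.0, 1.641]
ft_force: [-0.4, -0.6, -0.1]
width: 0.0542
d [0.08 0.03 5.22] rv [-0.     0.    -0.001] F [-0.4 -0.6 -0.1] w 0.0542 t 27.3 p [0.5799 0.111  0.1588] [-3.141  0.     1.641]
```

```bash
python3 -m inch '[{"dx":0.07,"dy":0,"dz":0.5,"ax":0,"ay":0,"az":0,"claw":-0.2},{"dx":0.07,"dy":0,"dz":1,"ax":0,"ay":0,"az":0,"claw":-0.2},{"dx":0.07,"dy":0,"dz":1.5,"ax":0,"ay":0,"az":0,"claw":-0.2},{"dx":0.07,"dy":0,"dz":1.9,"ax":0,"ay":0,"az":0,"claw":-0.2},{"dx":0.07,"dy":0,"dz":1.9,"ax":0,"ay":0,"az":0,"claw":-0.2}]'; python3 go.py 0.5801 0.1118 0.1066 1.642
```

```text
clock: 27.8
tcp_pos: [0.5792, 0.1127, 0.1389]
eef_rot: [-3.141, 0.0, 1.642]
ft_force: [-0.3, 0.2, -0.9]
width: 0.054
d [-0.09  0.08  3.23] rv [-0.001  0.    -0.   ] F [-0.3  0.2 -0.9] w 0.054 t 27.8 p [0.5792 0.1127 0.1389] [-3.141  0.     1.642]
```

```bash
python3 -m inch '[{"dx":-0.05,"dy":0,"dz":0.6,"ax":0,"ay":0,"az":0,"claw":-0.2},{"dx":-0.05,"dy":0,"dz":1.2,"ax":0,"ay":0,"az":0,"claw":-0.2},{"dx":-0.05,"dy":0,"dz":1.8,"ax":0,"ay":0,"az":0,"claw":-0.2},{"dx":-0.05,"dy":0,"dz":2.4,"ax":0,"ay":0,"az":0,"claw":-0.2},{"dx":-0.05,"dy":0,"dz":2.9,"ax":0,"ay":0,"az":0,"claw":-0.2},{"dx":-0.05,"dy":0,"dz":3.1,"ax":0,"ay":0,"az":0,"claw":-0.2},{"dx":-0.05,"dy":0,"dz":3.1,"ax":0,"ay":0,"az":0,"claw":-0.2}]'; python3 go.py 0.5801 0.1118 0.1066 1.642
```

```text
clock: 28.5
tcp_pos: [0.5794, 0.1123, 0.1082]
eef_rot: [-3.141, 0.0, 1.642]
ft_force: [-1.0, -0.2, -0.7]
width: 0.0539
d [-0.05  0.06  0.16] rv [-0.001  0.     0.   ] F [-1.  -0.2 -0.7] w 0.0539 t 28.5 p [0.5794 0.1123 0.1082] [-3.141  0.     1.642]
```

```bash
python3 -m inch '[{"dx":0,"dy":0,"dz":0.1,"ax":0,"ay":0,"az":0,"claw":-0.2},{"dx":0,"dy":0,"dz":0.1,"ax":0,"ay":0,"az":0,"claw":0.7},{"dx":0,"dy":0,"dz":0.1,"ax":0,"ay":0,"az":0,"claw":0.7},{"dx":0,"dy":0,"dz":0.1,"ax":0,"ay":0,"az":0,"claw":0.7},{"dx":0,"dy":0,"dz":0.1,"ax":0,"ay":0,"az":0,"claw":0.7},{"dx":0,"dy":0,"dz":-4,"ax":0,"ay":0,"az":0,"claw":0.7},{"dx":0,"dy":0,"dz":-9,"ax":0,"ay":0,"az":0,"claw":0.7},{"dx":0,"dy":0,"dz":-9,"ax":0,"ay":0,"az":0,"claw":0.7}]'; python3 -m inch '[{"dx":-7,"dy":-5,"dz":-16,"ax":0,"ay":0,"az":0,"claw":0.7},{"dx":-7,"dy":-5,"dz":-16,"ax":0,"ay":0,"az":0,"claw":0.7},{"dx":-7,"dy":-5,"dz":-16,"ax":0,"ay":0,"az":0,"claw":0.7},{"dx":-7,"dy":-5,"dz":-16,"ax":0,"ay":0,"az":0,"claw":0.7},{"dx":-7,"dy":-5,"dz":-16,"ax":0,"ay":0,"az":0,"claw":0.7},{"dx":-7,"dy":-5,"dz":-16,"ax":0,"ay":0,"az":0,"claw":0.7},{"dx":-7,"dy":-5,"dz":-16,"ax":0,"ay":0,"az":0,"claw":0.7}]'
python3 inc.py; python3 go.py 0.431 0.1325 0.16 1.635
```

```text
clock: 29.3
tcp_pos: [0.5823, 0.1134, 0.2043]
eef_rot: [3.133, -0.002, 1.642]
ft_force: [1.0, -0.5, -0.1]
width: 0.0793
clock: 30.0
tcp_pos: [0.5344, 0.0391, 0.3575]
eef_rot: [-3.14, -0.0, 1.642]
ft_force: [-1.0, 0.2, 0.3]
width: 0.0795
[0.5344 0.0391 0.3575] [-3.14  -0.     1.642]
block [array([0.5764, 0.1629]), array([0.0961, 0.2151]), np.float64(4.2101)]
1 252 x [-0.0275 -0.0014  0.0254] y [-0.0514 -0.0488 -0.0451] z 0.1118
2 346 x [-0.0267 -0.0002  0.0264] y [-0.0207 -0.017  -0.0133] z 0.1118
3 437 x [-0.0273 -0.0007  0.0258] y [0.0131 0.0169 0.0207] z 0.1118
4 533 x [-0.0266  0.0007  0.0267] y [0.0463 0.0498 0.0543] z 0.1118
5 639 x [-0.0272 -0.0011  0.026 ] y [0.0779 0.0816 0.0864] z 0.1117
handle [array([0.4305, 0.1328]), array([0.0146, 0.0991]), np.float64(3.8019)]
d [10.04 -9.6  19.75] rv [-0.002 -0.     0.008] F [ 0.4  0.  -0.7] w 0.0792 t 30.05 p [0.5344 0.0393 0.3572] [-3.139 -0.     1.643]
```

View pics/winc.png

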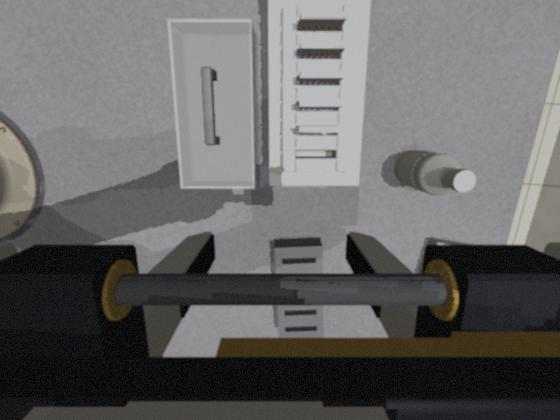

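Picture 7: five cards stand in pockets 1–5, all with tops at equal height; pocket 0 is free and the visible rack slots are empty. The hood is where I left it. Fetching it.

```bash
python3 -m inch '[{"dx":9.7,"dy":-9.65,"dz":19.7,"ax":0,"ay":0,"az":0.007,"claw":0.7},{"dx":9.7,"dy":-9.65,"dz":19.7,"ax":0,"ay":0,"az":0.007,"claw":0.7},{"dx":9.7,"dy":-9.65,"dz":19.7,"ax":0,"ay":0,"az":0.007,"claw":0.7},{"dx":9.7,"dy":-9.65,"dz":19.7,"ax":0,"ay":0,"az":0.007,"claw":0.7},{"dx":9.7,"dy":-9.65,"dz":19.7,"ax":0,"ay":0,"az":0.007,"claw":0.7},{"dx":9.7,"dy":-9.65,"dz":19.7,"ax":0,"ay":0,"az":0.007,"claw":0.7},{"dx":9.7,"dy":-9.65,"dz":19.7,"ax":0,"ay":0,"az":0.007,"claw":0.7},{"dx":9.7,"dy":-9.65,"dz":19.7,"ax":0,"ay":0,"az":0.007,"claw":0.7}]'; python3 go.py 0.4305 0.1328 0.0885 1.637; python3 inc.py | tail -1
```

```text
clock: 30.85
tcp_pos: [0.4324, 0.1289, 0.1619]
eef_rot: [3.141, -0.0, 1.635]
ft_force: [0.7, -0.2, 0.7]
width: 0.0792
d [ 0.4  -0.17  7.34] rv [ 0.    -0.    -0.002] F [ 0.7 -0.2  0.7] w 0.0792 t 30.85 p [0.4324 0.1289 0.1619] [ 3.141 -0.     1.635]
handle [array([0.4306, 0.1346]), array([0.0139, 0.0965]), np.float64(3.9958)]
```

```bash
python3 -m inch '[{"dx":0.4,"dy":-0.17,"dz":4,"ax":0,"ay":0,"az":0,"claw":0.3},{"dx":0.4,"dy":-0.17,"dz":7.2,"ax":0,"ay":0,"az":0,"claw":0.2},{"dx":0.4,"dy":-0.17,"dz":7.2,"ax":0,"ay":0,"az":0,"claw":0},{"dx":0.4,"dy":-0.17,"dz":7.2,"ax":0,"ay":0,"az":0,"claw":-1},{"dx":0.4,"dy":-0.17,"dz":7.2,"ax":0,"ay":0,"az":0,"claw":-1},{"dx":0.4,"dy":-0.17,"dz":7.2,"ax":0,"ay":0,"az":0,"claw":-1},{"dx":0.4,"dy":-0.17,"dz":7.2,"ax":0,"ay":0,"az":0,"claw":-1},{"dx":0.4,"dy":-0.17,"dz":7.2,"ax":0,"ay":0,"az":0,"claw":-1}]' 40;  python3 -m inch '[{"dx":0,"dy":0,"dz":0,"ax":0,"ay":0,"az":0,"claw":-1},{"dx":0,"dy":0,"dz":0,"ax":0,"ay":0,"az":0,"claw":-1},{"dx":0,"dy":0,"dz":0,"ax":0,"ay":0,"az":0,"claw":-1},{"dx":0,"dy":0,"dz":0,"ax":0,"ay":0,"az":0,"claw":-1},{"dx":0,"dy":0,"dz":0,"ax":0,"ay":0,"az":0,"claw":-1}]'; python3 go.py 0.4305 0.1328 0.26 1.637
```

```text
clock: 31.7
tcp_pos: [0.43, 0.1325, 0.0903]
eef_rot: [3.14, -0.0, 1.634]
ft_force: [-0.4, -0.5, -0.2]
width: 0.0192
clock: 32.2
tcp_pos: [0.4299, 0.1326, 0.09]
eef_rot: [3.141, 0.0, 1.635]
ft_force: [-0.5, -0.4, 7.8]
width: 0.0132
d [ 1.0e-02  8.0e-02 -1.7e+01] rv [ 0.001  0.    -0.002] F [-0.5 -0.4  7.8] w 0.0132 t 32.2 p [0.4299 0.1326 0.09  ] [3.141 0.    1.635]
```

```bash
python3 -m inch '[{"dx":0,"dy":0,"dz":-2,"ax":0,"ay":0,"az":0,"claw":-1},{"dx":0,"dy":0,"dz":-5,"ax":0,"ay":0,"az":0,"claw":-1},{"dx":0,"dy":0,"dz":-9,"ax":0,"ay":0,"az":0,"claw":-1},{"dx":0,"dy":0,"dz":-13,"ax":0,"ay":0,"az":0,"claw":-1},{"dx":0,"dy":0,"dz":-16,"ax":0,"ay":0,"az":0,"claw":-1},{"dx":0,"dy":0,"dz":-17,"ax":0,"ay":0,"az":0,"claw":-1},{"dx":0,"dy":0,"dz":-17,"ax":0,"ay":0,"az":0,"claw":-1}]'; python3 go.py 0.5762 0.163 0.26 1.643
```

```text
clock: 32.9
tcp_pos: [0.4299, 0.1325, 0.2602]
eef_rot: [3.139, 0.0, 1.634]
ft_force: [0.1, -0.9, -2.2]
width: 0.0135
d [ 2.12 14.79  0.06] rv [ 0.002  0.    -0.009] F [ 0.1 -0.9 -2.2] w 0.0135 t 32.9 p [0.4299 0.1325 0.2602] [3.139 0.    1.634]
```

```bash
python3 -m inch '[{"dx":0.5,"dy":3,"dz":0,"ax":0,"ay":0,"az":-0.009,"claw":-1},{"dx":1,"dy":7,"dz":0,"ax":0,"ay":0,"az":-0.009,"claw":-1},{"dx":1.6,"dy":11,"dz":0,"ax":0,"ay":0,"az":-0.009,"claw":-1},{"dx":2,"dy":14,"dz":0,"ax":0,"ay":0,"az":-0.009,"claw":-1},{"dx":2.1,"dy":14.8,"dz":0,"ax":0,"ay":0,"az":-0.009,"claw":-1},{"dx":2.1,"dy":14.8,"dz":0,"ax":0,"ay":0,"az":-0.009,"claw":-1},{"dx":2.1,"dy":14.8,"dz":0,"ax":0,"ay":0,"az":-0.009,"claw":-1},{"dx":2.1,"dy":14.8,"dz":0,"ax":0,"ay":0,"az":-0.009,"claw":-1}]'; python3 go.py 0.5762 0.163 0.153 1.643
```

```text
clock: 33.7
tcp_pos: [0.5745, 0.1629, 0.2591]
eef_rot: [-3.14, 0.001, 1.645]
ft_force: [-0.4, -0.2, -2.5]
width: 0.0136
d [1.000e-02 1.900e-01 1.061e+01] rv [-0.001  0.001  0.002] F [-0.4 -0.2 -2.5] w 0.0136 t 33.7 p [0.5745 0.1629 0.2591] [-3.140e+00  1.000e-03  1.645e+00]
```

```bash
python3 - <<'E'
from h import *
p,d=optics.capture("side"); cv2.imwrite("pics/s3.png",cv2.resize(p[60:300,180:400],None,fx=2.4,fy=2.4))
w,u,v=world_pts("side",d); I=(abs(w[:,0]-.57)<.1)&(w[:,1]>0)&(w[:,1]<.3)&(abs(w[:,2]-.2)<.035)
print(np.round(np.percentile(w[I],[1,5,50,95,99],axis=0),3))
E
```

```text
[[0.514 0.041 0.17 ]
 [0.521 0.043 0.176]
 [0.574 0.095 0.224]
 [0.63  0.249 0.227]
 [0.637 0.27  0.228]]
```

View pics/s3.png

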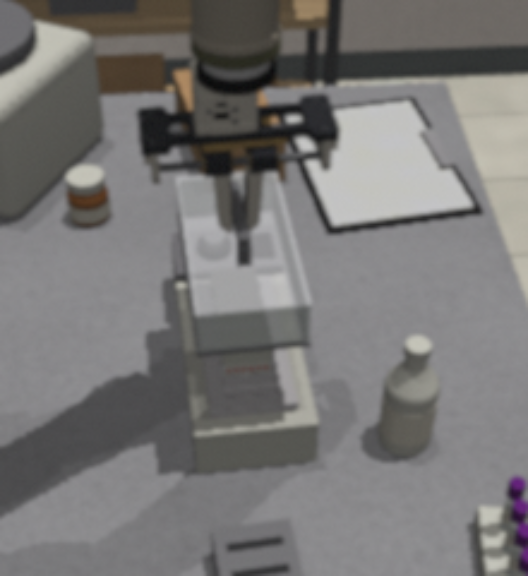

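Picture 8 (side): the hood hangs level over the block. Lowering.

```bash
python3 -m inch '[{"dx":0,"dy":0.17,"dz":1,"ax":0,"ay":0,"az":0,"claw":-1},{"dx":0,"dy":0.17,"dz":3,"ax":0,"ay":0,"az":0,"claw":-1},{"dx":0,"dy":0.17,"dz":5,"ax":0,"ay":0,"az":0,"claw":-1},{"dx":0,"dy":0.17,"dz":6.5,"ax":0,"ay":0,"az":0,"claw":-1},{"dx":0,"dy":0.17,"dz":7.5,"ax":0,"ay":0,"az":0,"claw":-1},{"dx":0,"dy":0.17,"dz":8,"ax":0,"ay":0,"az":0,"claw":-1},{"dx":0,"dy":0.17,"dz":8,"ax":0,"ay":0,"az":0,"claw":-1}]'; python3 go.py 0.5762 0.163 0.153 1.643
```

```text
clock: 34.45
tcp_pos: [0.5775, 0.1632, 0.1791]
eef_rot: [-3.141, 0.0, 1.644]
ft_force: [-0.1, -0.2, -2.3]
width: 0.0135
d [-0.01 -0.13  2.61] rv [-0.001  0.     0.001] F [-0.1 -0.2 -2.3] w 0.0135 t 34.45 p [0.5775 0.1632 0.1791] [-3.141  0.     1.644]
```

```bash
python3 -m inch '[{"dx":0,"dy":-0.1,"dz":0.6,"ax":0,"ay":0,"az":0,"claw":-1},{"dx":0,"dy":-0.1,"dz":1.2,"ax":0,"ay":0,"az":0,"claw":-1},{"dx":0,"dy":-0.1,"dz":1.7,"ax":0,"ay":0,"az":0,"claw":-1},{"dx":0,"dy":-0.1,"dz":2.1,"ax":0,"ay":0,"az":0,"claw":-1},{"dx":0,"dy":-0.1,"dz":2.4,"ax":0,"ay":0,"az":0,"claw":-1},{"dx":0,"dy":-0.1,"dz":2.4,"ax":0,"ay":0,"az":0,"claw":-1}]'; python3 go.py 0.5762 0.163 0.153 1.643
```

```text
clock: 35.05
tcp_pos: [0.5765, 0.1631, 0.1551]
eef_rot: [-3.141, 0.0, 1.644]
ft_force: [0.7, 0.3, -2.1]
width: 0.0139
d [-0.   -0.03  0.21] rv [-0.001  0.     0.001] F [ 0.7  0.3 -2.1] w 0.0139 t 35.05 p [0.5765 0.1631 0.1551] [-3.141  0.     1.644]
```

```bash
python3 -m inch '[{"dx":0,"dy":0,"dz":0.1,"ax":0,"ay":0,"az":0,"claw":-1},{"dx":0,"dy":0,"dz":0.2,"ax":0,"ay":0,"az":0,"claw":-1},{"dx":0,"dy":0,"dz":0.2,"ax":0,"ay":0,"az":0,"claw":-1}]'; python3 -m inch '[{"dx":0,"dy":0,"dz":0,"ax":0,"ay":0,"az":0,"claw":0.5},{"dx":0,"dy":0,"dz":0,"ax":0,"ay":0,"az":0,"claw":0.5},{"dx":0,"dy":0,"dz":0,"ax":0,"ay":0,"az":0,"claw":0.5},{"dx":0,"dy":0,"dz":0,"ax":0,"ay":0,"az":0,"claw":0.5},{"dx":0,"dy":0,"dz":0,"ax":0,"ay":0,"az":0,"claw":0.5},{"dx":0,"dy":0,"dz":-4,"ax":0,"ay":0,"az":0,"claw":0.5},{"dx":0,"dy":0,"dz":-9,"ax":0,"ay":0,"az":0,"claw":0.5},{"dx":0,"dy":0,"dz":-13,"ax":0,"ay":0,"az":0,"claw":0.5}]'; python3 go.py 0.54 0.05 0.34 1.643
```

```text
clock: 35.35
tcp_pos: [0.5767, 0.1631, 0.1536]
eef_rot: [3.142, -0.0, 1.644]
ft_force: [0.5, 0.2, -2.7]
width: 0.0137
clock: 36.15
tcp_pos: [0.5766, 0.1634, 0.2858]
eef_rot: [3.141, -0.001, 1.644]
ft_force: [1.2, 0.2, -0.1]
width: 0.069
d [-11.04  -4.48  -5.43] rv [ 0.    -0.001  0.001] F [ 1.2  0.2 -0.1] w 0.069 t 36.15 p [0.5766 0.1634 0.2858] [ 3.141e+00 -1.000e-03  1.644e+00]
```

```bash
python3 -m inch '[{"dx":-6,"dy":-2,"dz":-10,"ax":0,"ay":0,"az":0,"claw":-1},{"dx":-6,"dy":-2,"dz":-10,"ax":0,"ay":0,"az":0,"claw":-1},{"dx":-6,"dy":-2,"dz":-10,"ax":0,"ay":0,"az":0,"claw":-1},{"dx":-6,"dy":-2,"dz":-10,"ax":0,"ay":0,"az":0,"claw":-1},{"dx":-6,"dy":-2,"dz":-10,"ax":0,"ay":0,"az":0,"claw":-1},{"dx":-6,"dy":-2,"dz":-10,"ax":0,"ay":0,"az":0,"claw":-1},{"dx":-6,"dy":-2,"dz":-10,"ax":0,"ay":0,"az":0,"claw":-1}]'; cat > fin.py <<'E'
from h import *
o=ctrl.get_obs(); print(np.round(o["tcp_pos"],4))
p,d=optics.capture("wrist"); cv2.imwrite("pics/wf.png",p)
w,u,v=world_pts("wrist",d,None,o); a=np.radians(4.1); c=np.array([.5766,.163])
I=(abs(w[:,0]-.57)<.12)&(w[:,1]>.0)&(w[:,1]<.4)
def rect(s,l):
    if s.sum()>10: print(l,s.sum(),[np.round(x,4) for x in cv2.minAreaRect(w[s][:,:2].astype(np.float32))],"z",np.round(np.median(w[s][:,2]),4))
rect(I&(w[:,1]<.26)&(abs(w[:,2]-.153)<.007),"handle")
T=I&(w[:,1]<.3)&(abs(w[:,2]-.12)<.008); rect(T,"hood top")
A=np.c_[w[T][:,:2],np.ones(T.sum())]; print("slope",np.round(np.linalg.lstsq(A,w[T][:,2],rcond=None)[0],4))
rect(I&(w[:,1]>.295)&(w[:,2]>.081)&(w[:,2]<.12),"button>81")
for r in optics.find_in("wrist","start_top")[:3]: 
    b=r["bbox"]; k=(abs(u-b[0])<3)&(abs(v-b[1])<3); print("det",round(r["confidence"],2),np.round(b),np.round(np.median(w[k],0),4))
E
python3 fin.py
```

```text
clock: 36.85
tcp_pos: [0.5607, 0.1026, 0.3819]
eef_rot: [-3.139, -0.0, 1.645]
ft_force: [-0.8, 0.1, -1.0]
width: 0.018
[0.5607 0.1026 0.3819]
handle 931 [array([0.5766, 0.1636]), array([0.0138, 0.0978]), np.float64(4.8501)] z 0.1553
hood top 14062 [array([0.5765, 0.1633]), array([0.1144, 0.2338]), np.float64(4.3742)] z 0.1196
slope [-1.300e-03  1.000e-04  1.204e-01]
button>81 798 [array([0.5491, 0.323 ]), array([0.0426, 0.0325]), np.float64(4.8754)] z 0.0887
det 0.92 [286.  12.  17.  23.] [0.551  0.3216 0.0977]
det 0.53 [295. 112. 100. 220.] [0.5712 0.1955 0.1553]
```

View pics/wf.png

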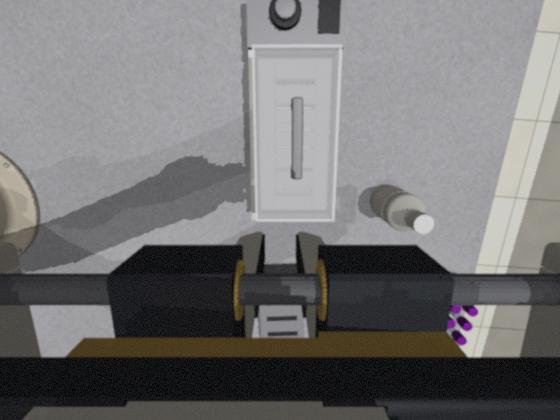

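Picture 9: the hood is square on the block (centre 0.5765, 0.1633, top at 0.1196, level). The button is at the top edge (286, 10), so I'll move forward to measure it whole.

```bash
python3 -m inch '[{"dx":10,"dy":-1,"dz":4,"ax":0,"ay":0,"az":0,"claw":-1},{"dx":10,"dy":-1,"dz":4,"ax":0,"ay":0,"az":0,"claw":-1},{"dx":10,"dy":-1,"dz":4,"ax":0,"ay":0,"az":0,"claw":-1},{"dx":10,"dy":-1,"dz":4,"ax":0,"ay":0,"az":0,"claw":-1},{"dx":10,"dy":-1,"dz":4,"ax":0,"ay":0,"az":0,"claw":-1},{"dx":10,"dy":-1,"dz":4,"ax":0,"ay":0,"az":0,"claw":-1}]'; python3 fin.py; python3 - <<'E'
from h import *
o=ctrl.get_obs(); p,d=optics.capture("wrist")
w,u,v=world_pts("wrist",d,None,o); s=(abs(w[:,0]-.55)<.03)&(abs(w[:,1]-.323)<.03)
print(np.histogram(w[s][:,2],bins=np.arange(.07,.11,.003)))
t=s&(w[:,2]>.093); print(t.sum(),cv2.minEnclosingCircle(w[t][:,:2].astype(np.float32)),np.median(w[t],0))
E
python3 go.py 0.551 0.323 0.16 1.643
```

```text
clock: 37.55
tcp_pos: [0.5445, 0.1994, 0.3439]
eef_rot: [3.141, 0.001, 1.642]
ft_force: [0.4, 0.2, -1.1]
width: 0.0006
[0.5445 0.1994 0.3439]
handle 692 [array([0.5756, 0.1759]), array([0.014 , 0.0752]), np.float64(4.5238)] z 0.1553
hood top 9559 [array([0.5736, 0.202 ]), array([0.1142, 0.1555]), np.float64(4.3812)] z 0.1196
slope [-0.0008  0.      0.1201]
button>81 972 [array([0.5493, 0.3284]), array([0.0424, 0.0427]), np.float64(83.6631)] z 0.0885
det 0.85 [292.  82.  18.  26.] [0.5515 0.3288 0.0977]
(array([  2, 783, 431,   8,   9, 396, 155,   4, 124, 283,   1,   0,   0]), array([0.07 , 0.073, 0.076, 0.079, 0.082, 0.085, 0.088, 0.091, 0.094,
       0.097, 0.1  , 0.103, 0.106, 0.109]))
410 ((0.549397349357605, 0.3288641571998596), 0.014000012539327145) [0.54924092 0.32846773 0.09745166]
d [12.26  1.53 18.39] rv [ 0.001  0.    -0.001] F [-0.2  1.1 -0.3] w 0.0002 t 37.7 p [0.5443 0.1996 0.344 ] [3.141 0.    1.642]
```

```bash
python3 go.py 0.5493 0.3287 0.135 1.643; python3 -m inch '[{"dx":12.9,"dy":1.4,"dz":10,"ax":0,"ay":0,"az":0,"claw":-1},{"dx":12.9,"dy":1.4,"dz":10,"ax":0,"ay":0,"az":0,"claw":-1},{"dx":12.9,"dy":1.4,"dz":10,"ax":0,"ay":0,"az":0,"claw":-1},{"dx":12.9,"dy":1.4,"dz":10,"ax":0,"ay":0,"az":0,"claw":-1},{"dx":12.9,"dy":1.4,"dz":20,"ax":0,"ay":0,"az":0,"claw":-1},{"dx":12.9,"dy":1.4,"dz":20.3,"ax":0,"ay":0,"az":0,"claw":-1},{"dx":12.9,"dy":1.4,"dz":20.3,"ax":0,"ay":0,"az":0,"claw":-1},{"dx":12.9,"dy":1.4,"dz":20.3,"ax":0,"ay":0,"az":0,"claw":-1}]'; python3 go.py 0.5493 0.3287 0.1195 1.643
```

```text
d [12.84  1.4  20.89] rv [ 0.001  0.    -0.001] F [-0.2  1.1 -0.3] w 0.0002 t 37.7 p [0.5443 0.1996 0.344 ] [3.141 0.    1.642]
clock: 38.5
tcp_pos: [0.5486, 0.3298, 0.1409]
eef_rot: [-3.14, 0.001, 1.643]
ft_force: [0.2, -0.8, 0.8]
width: 0.0007
d [-0.12  0.06  2.14] rv [-0.001  0.001  0.   ] F [ 0.2 -0.8  0.8] w 0.0007 t 38.5 p [0.5486 0.3298 0.1409] [-3.140e+00  1.000e-03  1.643e+00]
```

```bash
python3 -m inch '[{"dx":-0.1,"dy":0.05,"dz":1,"ax":0,"ay":0,"az":0,"claw":-1},{"dx":-0.1,"dy":0.05,"dz":1.8,"ax":0,"ay":0,"az":0,"claw":-1},{"dx":-0.1,"dy":0.05,"dz":2.3,"ax":0,"ay":0,"az":0,"claw":-1},{"dx":-0.1,"dy":0.05,"dz":2.5,"ax":0,"ay":0,"az":0,"claw":-1},{"dx":-0.1,"dy":0.05,"dz":2.6,"ax":0,"ay":0,"az":0,"claw":-1},{"dx":-0.1,"dy":0.05,"dz":2.6,"ax":0,"ay":0,"az":0,"claw":-1}]'; python3 go.py 0.5493 0.3287 0.1135 1.643
```

```text
clock: 39.1
tcp_pos: [0.5495, 0.3295, 0.1151]
eef_rot: [3.14, -0.0, 1.644]
ft_force: [2.0, -1.2, 3.7]
width: 0.0007
d [-0.08 -0.03  0.16] rv [ 0.001 -0.     0.001] F [ 2.  -1.2  3.7] w 0.0007 t 39.1 p [0.5495 0.3295 0.1151] [ 3.14  -0.     1.644]
```

```bash
python3 -m inch '[{"dx":0,"dy":0,"dz":0.1,"ax":0,"ay":0,"az":0,"claw":-1},{"dx":0,"dy":0,"dz":0.2,"ax":0,"ay":0,"az":0,"claw":-1},{"dx":0,"dy":0,"dz":0.2,"ax":0,"ay":0,"az":0,"claw":-1}]'; python3 go.py 0.5493 0.3287 0.1135 1.643
```

```text
clock: 39.4
tcp_pos: [0.5495, 0.3295, 0.1134]
eef_rot: [3.14, 0.0, 1.643]
ft_force: [1.7, -3.0, 8.8]
width: 0.0007
d [-0.08 -0.03 -0.01] rv [0.001 0.    0.   ] F [ 1.7 -3.   8.8] w 0.0007 t 39.4 p [0.5495 0.3295 0.1134] [3.14  0.    1.643]
```

Fully down, with 8.8 N against the stop. Retracting and checking.

```bash
python3 -m inch '[{"dx":0,"dy":0,"dz":-2,"ax":0,"ay":0,"az":0,"claw":-1},{"dx":0,"dy":0,"dz":-6,"ax":0,"ay":0,"az":0,"claw":-1},{"dx":0,"dy":0,"dz":-11,"ax":0,"ay":0,"az":0,"claw":-1},{"dx":0,"dy":0,"dz":-16,"ax":0,"ay":0,"az":0,"claw":-1},{"dx":0,"dy":0,"dz":-20,"ax":0,"ay":0,"az":0,"claw":-1},{"dx":0,"dy":0,"dz":-23,"ax":0,"ay":0,"az":0,"claw":-1}]'; python3 -m inch '[{"dx":-20,"dy":0,"dz":-3,"ax":0,"ay":0,"az":0,"claw":-1},{"dx":-20,"dy":0,"dz":-3,"ax":0,"ay":0,"az":0,"claw":-1},{"dx":-20,"dy":0,"dz":-3,"ax":0,"ay":0,"az":0,"claw":-1},{"dx":-20,"dy":0,"dz":-3,"ax":0,"ay":0,"az":0,"claw":-1},{"dx":-20,"dy":0,"dz":-3,"ax":0,"ay":0,"az":0,"claw":-1},{"dx":-20,"dy":0,"dz":-3,"ax":0,"ay":0,"az":0,"claw":-1},{"dx":-20,"dy":0,"dz":-3,"ax":0,"ay":0,"az":0,"claw":-1}]'; python3 fin.py; python3 - <<'E'
from h import *
p,d=optics.capture("side"); cv2.imwrite("pics/s4.png",cv2.resize(p[60:360,180:400],None,fx=2,fy=2))
E
```

```text
clock: 40.0
tcp_pos: [0.5484, 0.3302, 0.3452]
eef_rot: [3.141, -0.001, 1.645]
ft_force: [0.5, -0.6, -0.6]
width: 0.0007
clock: 40.7
tcp_pos: [0.563, 0.1316, 0.3723]
eef_rot: [-3.141, -0.001, 1.645]
ft_force: [0.5, 0.8, 0.6]
width: 0.0003
[0.563  0.1316 0.3723]
handle 945 [array([0.5766, 0.1638]), array([0.0138, 0.0992]), np.float64(4.6812)] z 0.1553
hood top 13488 [array([0.5765, 0.1634]), array([0.1144, 0.2333]), np.float64(4.3556)] z 0.1197
slope [-9.000e-04 -1.000e-04  1.202e-01]
button>81 970 [array([0.5498, 0.3282]), array([0.0425, 0.0432]), np.float64(3.1469)] z 0.0886
det 0.58 [283.  29.  16.  24.] [0.5517 0.3272 0.0974]
det 0.49 [292. 118. 104. 235.] [0.5727 0.2193 0.1197]
```

View pics/s4.png

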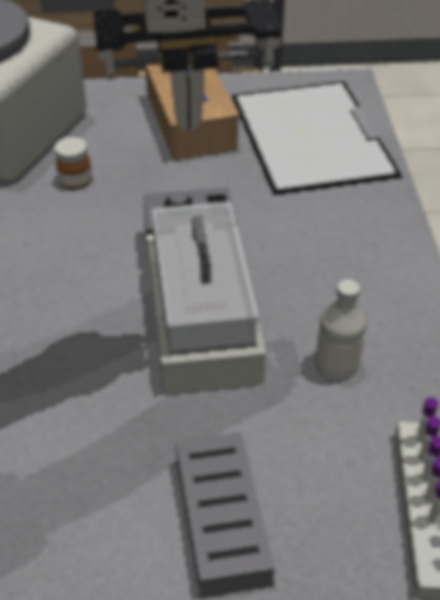

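View pics/wf.png

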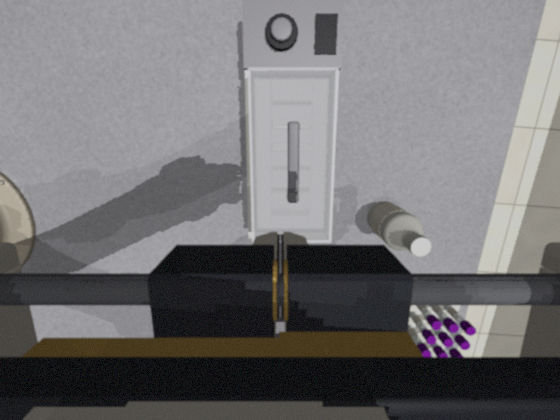

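Pictures 10 and 11: all five rack slots are empty, the hood is square on the block, the button is back up (top at 0.0974), the bottle and jar are standing, and the arm is clear. Handing in.

```bash
python3 -c "
from workcell import ctrl
ctrl.sign_off()"
```

```text
the job is handed in; nothing more can be done
```

The job is done and handed in at about 41 s on the clock. I set the hood on the bench and moved the three rack cards into pockets 4, 3 and 1. The two old cards stayed in pockets 2 and 5. I then put the hood back and pressed the start button to its stop; it read 8.8 N, against the 5 N that full press takes.

**Last checks:**
- **Cards:** all five card tops measured 0.1118 m, equal to within 0.1 mm. The expected height is 0.110 m, so they read about 2 mm high, which is within the camera calibration. I measured this just before the hood went back on, not again afterwards. The final picture shows all five rack slots empty.
- **Hood:** its centre is within about 0.5 mm of the block's, its top is at 0.1197 m (0.119 expected), and it is level. Its yaw is within 0.5° of the block's.
- **Button:** its top came back up to 0.0974 m, the same as before the press.
- **Bystanders and robot:** the bottle and jar are upright and look unmoved in the final picture. The arm stopped clear of everything.

No check failed. The only disagreement was the first incubator position from the fixed cameras, about 4 mm off the wrist-camera value; I used the wrist value.

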